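# Unplug a charged drill battery from its bench charger

### The arm

A 6-joint arm with a two-finger parallel gripper is mounted at the origin on a cart in front of the work surface, level with it; the furniture and walls round the work are solid. World frame = base frame: x ahead of the robot, y to its left, z up, the work surface at z = 0. Lengths are in m, angles in rad, forces in N, time in s.
With the tool pointing down it reaches from about 0.35 to 0.775 m from the base axis. Payload 5.5 kg.
Tool frame: the origin (TCP) lies at the very end of the fingers, on their centre line; the grasp point (between the pads) lies 19 mm behind it; z points along the fingers, y is the line along which they close (so a half turn about z gives the same grasp; the last joint's range is limited). The gripper opens to 85 mm and grips with 20 to 120 N. Pads are 22 mm wide; open, the fingers measure 114 mm over their backs; the gripper's body (76 mm by 85 mm) begins 54 mm behind the grasp point. The pads swing forward as they close: fully open they stand 13 mm farther back than shut.
Start: joints at [1.081, 0.313, 0.046, 1.304, 0, 1.431], TCP at [0.197, 0.54, 0.205] pointing down, gripper open.
Joint ranges: [-2.76, 2.76], [-0.86, 1.69], [-1.03, 1.26], [-2.2, 2.34], [-1.47, 1.5], [-3.14, 3.14]. Speed limits (rad/s): [2.57, 2.57, 3.14, 3.14, 3.14, 3.14].

### API

Orientations are given as [roll, pitch, yaw] about the fixed x, y, z axes, in that order (R = Rz(yaw) Ry(pitch) Rx(roll)).
In Python, from cell import monitor, grab_frame, get_calibration, job gives the robot as it stands.
- The arm moves only by the tool play_rows, never from a script. Its argument "moves" is a list of rows, each a list of 3 entries, a list of its own where there are three numbers: the gripper's target within -1 to 1 (fully open at 1, half-way at 0, shut at -1), then the shift along the tool's x, y, z in units of 4 cm (1.0 is 4 cm), then the turn about the tool's z in units of 0.1 rad (1.0 is 0.1 rad). In form: [[jaw, [dx, dy, dz], turn], ...]. A call has 1 to 12 rows; each row shifts and turns the commanded pose from where the row before left it, along the tool's axes as they then stand; what a row does not reach is not made up. A row lasts 1/10 s, in which the tool goes at most 50 mm and 8.59 degrees, less where a joint would pass 70% of its speed; a pose out of reach is approached as far as the arm can. A call with a number of a shift or a turn outside -1 to 1 is refused whole. A call with a gripper value outside its range is refused whole. The fingers move at their own pace and stop on an object; the grip force is fixed at half the most. Time passes only in rows, so rows that do not move let the fingers close. It gives the time, the measured TCP pose, the force, the opening and the grip force at its end, in the units of the state.
- monitor.get_state(): the state, without advancing time (a new reading comes with each control period).
- grab_frame(name): name is "side" or "top" or "wrist"; returns the picture (400x640x3 uint8, blue, green, red); there is no depth.
- get_calibration(name): a dict with "mtx" (3x3 intrinsics, pixels), "k1" (the pictures are not rectified: a ray, as slopes to the right and down, at radius r is drawn at 1 + k1 r^2 times it, then the intrinsics apply), "position" and "attitude" of the camera in the world; the wrist camera has in their place "hand_eye" (4x4, takes a point from camera to tool coordinates, whose origin is the TCP and whose axes are the flange's). Camera axes: x right, y down, z forward; pixel columns grow to the right and rows downward; lengths in m; the calibration is good to about 2 mm. A picture is of the moment at which its call begins: read the wrist's pose just before it. get_calibration takes no time and is no camera call.
- job.sign_off(): hands the job in; it is judged then, once.
The state is a dict: "time": time; "joint_positions": joint angles; "joint_vel": joint speeds; "joint_efforts": joint torques, N m; "position": TCP position; "orientation": TCP orientation; "wrist_force": force on the tool from outside, world axes, zero at the start; "torque": the same for the moment, N m; "opening": opening from 0.0 (shut) to 1.0 (fully open); "finger_force": force on a finger pad.
Only numpy, scipy, OpenCV 4.12 (cv2) and the standard library are available. Lean on these libraries where they do the work, as an engineer would, in place of code of your own. Each camera call takes 0.05 s, during which the arm holds its last target. There are 200 camera calls.

### The job

The surgical-drill battery is charged: press down the sprung release tab on top of it and, keeping it pressed, slide the battery straight back along the charger's deck until its contact nose has come out of the socket. Then lift it off and set it down gently, right way up, flat on the floor of the steel transfer tray. Do not force the battery or its latch against the charger, do not drop or tip the battery, and leave the other things where they lie.

Things in the scene. Friction and masses are not known exactly. Their poses are not given: they have to be found in the camera images.
- battery: Grey battery pack lying flat in the charger, about 0.4 kg: body 112 x 56 x 44 mm (x, y, z), a black contact nose on its +x end, the black release tab on its top. Over all x = -56 to +80 mm. Origin in the middle of the body's underside, z up. Its 56 mm wide sides are bare for the fingers from 10 mm above the underside upward.
- nose_tip (a point): Middle of the end face of the battery's contact nose (24 mm long, 40 wide, 24 high), 80 mm from the battery's origin along x, 20 mm up. Docked, it sits 22 mm deep in the charger's socket; two sprung rollers in front of the beads on the nose hold it and let go, at a pull of roughly 8 N besides friction, in the first 7 mm of travel.
- release_tab (a joint): Travel of the release tab straight down into the battery, m: 0 at rest, 0.007 on its solid stop. The spring pushes back with 3 N at rest and 7 N fully down. The tooth at the end of its tongue stands behind the charger's latch bar; it is free of the bar once the tab is over 4 mm down, and must be kept down for the first 16 mm of travel.
- thumb_pad (a point): Centre of the upper face of the tab's ribbed pad, at x = 14, y = 0, z = 55 mm in the battery's frame at rest; it sinks with the tab. The pad is 40 x 40 mm, clear above, and reaches from the lip (x = -6 mm) to x = 34 mm; shut fingers stand on it to press the tab.
- tab_lip (a point): Middle of the upper inner edge of the tab's upright front lip (on the pad's -x side), at x = -6, z = 69 mm in the battery's frame at rest. The lip is 8 mm thick (x), 40 mm wide (y), 14 mm higher than the pad: fingers on the pad draw the battery toward -x by its inner face.
- latch_bar (a point): Middle of the underside of the charger's fixed latch bar, 73 mm above the worktop; the bar is 8 mm thick (charger x = 56 to 64 mm) and 11 mm high, and bridges the tongue of the release tab.
- charger: White bench charger, fixed; base 212 x 92 mm (x = -104 to 108 mm), grey contact tower at x = 56 to 108 mm, 85 mm high. Origin on the worktop under the docked battery's origin, axes those of the docked battery. The battery slides toward -x on the flat deck (18 mm up) between ribs 6 mm high. After 24 mm its nose is out and it can be lifted; after 45 mm it is still wholly on the deck.
- tray: Shallow rectangular perforated steel tray, fixed, 220 x 160 mm outside (x, y), 212 x 152 mm inside, floor 4 mm and rim 29 mm above the worktop; small wire grips on its x ends. Origin in the middle of its underside.
- marker_2: Marker pen, 135 mm long, lying between charger and tray; to be left alone.
- hemostat_1: Steel hemostat lying at the right; to be left alone.
- scissors_1: Steel scissors lying at the left; to be left alone.
- clear_tape: Large roll of tape lying at the left; to be left alone.

How it is judged:
By the outcome, as a careful person would: the job done as asked, in the order asked, and still so for the second after the job is handed in, with the robot touching nothing.
It also fails if it takes over 58 s, if anything falls off the work surface, if the arm or the gripper's body presses on something with over 40 N, if the wrist force passes 120 N, or if a joint passes its speed limit or range.

## Working session

There is one attempt and no reset: what is moved stays moved. The work goes in short steps, Python scripts to look and compute and a tool call to move; the robot and the scene stay as the last step left them, time stands still between calls to the robot, and variables do not carry over. Pictures are saved under pics/ and viewed, at most 10 in all, crops included, and the job is handed in when it is done.

Besides the shell and the picture viewer there is one more tool, called after "Call:" in YAML: its name, and indented under it one key for each argument. play_rows: Moves the arm, as the interface text tells. Its arguments: {"type":"object","properties":{"moves":{"type":"array","items":{"type":"array"}}},"required":["moves"]}

```bash
ls; mkdir -p pics; python3 - <<'E'
from cell import monitor, grab_frame, get_calibration, job
import cv2
for n in ("side","top","wrist"):
    cv2.imwrite(f"pics/{n}0.png",grab_frame(n)); print(n,get_calibration(n))
print(monitor.get_state())
E
```

```text
pics
side {'mtx': array([[384.2947071 ,   0.        , 320.3699181 ],
       [  0.        , 384.2947071 , 191.50780544],
       [  0.        ,   0.        ,   1.        ]]), 'k1': 0.001560290581155943, 'position': array([0.60883869, 0.90930752, 0.65756196]), 'attitude': array([-2.13349832, -0.00953808,  3.10030139])}
top {'mtx': array([[375.51639002,   0.        , 323.57168618],
       [  0.        , 375.51639002, 198.32734503],
       [  0.        ,   0.        ,   1.        ]]), 'k1': -0.05508983535192744, 'position': array([0.42841816, 0.00963606, 1.15078863]), 'attitude': array([-3.0080598 ,  0.01606205, -1.54523038])}
wrist {'mtx': array([[293.08152749,   0.        , 321.64738636],
       [  0.        , 293.08152749, 203.00526095],
       [  0.        ,   0.        ,   1.        ]]), 'k1': -0.03149590052347209, 'hand_eye': array([[-1.80434602e-03, -9.62358872e-01, -2.71775912e-01,
         6.90299633e-02],
       [ 9.99998372e-01, -1.74022105e-03, -4.76958803e-04,
         9.77738754e-04],
       [-1.39446286e-05, -2.71776330e-01,  9.62360445e-01,
        -1.67637409e-01],
       [ 0.00000000e+00,  0.00000000e+00,  0.00000000e+00,
         1.00000000e+00]])}
{'time': 0.15, 'joint_positions': array([ 1.08139595e+00,  3.13887060e-01,  4.52416349e-02,  1.30359882e+00,
       -1.54096922e-05,  1.43121669e+00]), 'joint_vel': array([-0.00115652, -0.00209584,  0.00410256,  0.00047952, -0.00011475,
       -0.00012407]), 'joint_efforts': array([ 1.51241893e-03, -4.81064916e+01,  2.98815483e+01,  1.39259698e-02,
       -1.70042513e-04,  3.33206359e-06]), 'position': array([0.19687313, 0.53979982, 0.20448077]), 'orientation': array([-3.14015668e+00, -1.86184027e-04,  2.79177179e+00]), 'wrist_force': array([-0.44951581,  0.1673407 ,  0.66779657]), 'torque': array([ 0.00316466, -0.01643131, -0.03526607]), 'finger_force': 0.0, 'opening': 1.0028261891551031}
```

View pics/top0.png

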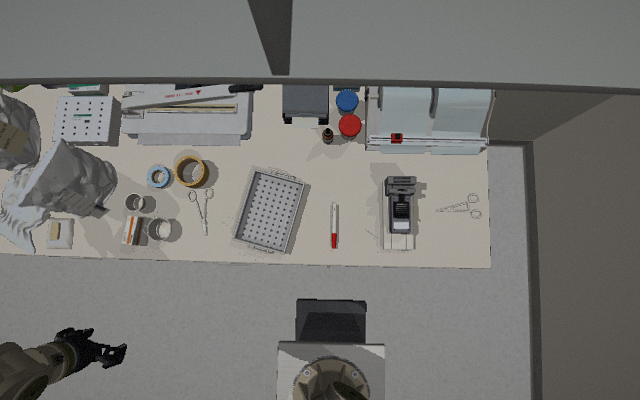

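View pics/side0.png

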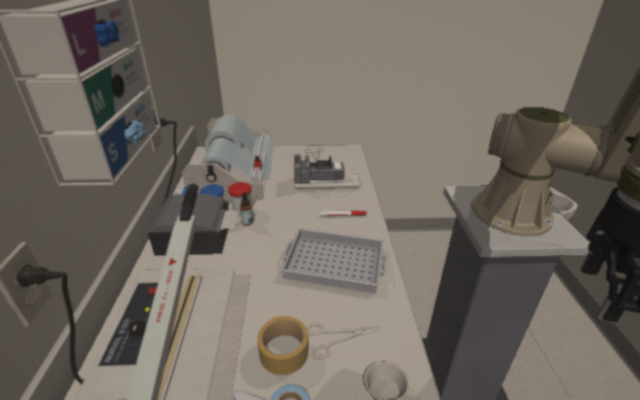

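The top view shows the charger at about (400,212) with the battery on it, tower end at (400,183). The tray is at (271,210), the pen at (335,225) and the hemostat at (460,206). The side view agrees.

```bash
cat > h.py <<'E'
import numpy as np, cv2
from scipy.spatial.transform import Rotation as R
from cell import monitor, grab_frame, get_calibration
rot=lambda o: R.from_euler('xyz',o).as_matrix()
def pose(name,st=None):
    c=get_calibration(name)
    if name!="wrist": return np.array(c['position']),rot(c['attitude'])
    st=st or monitor.get_state(); T=c['hand_eye']; Q=rot(st['orientation'])
    return np.array(st['position'])+Q@T[:3,3],Q@T[:3,:3]
def rays(name,uv,P):
    c=get_calibration(name)
    n=cv2.undistortPoints(np.array(uv,float).reshape(-1,1,2),c['mtx'],np.array([c['k1'],0,0,0.]))[:,0]
    return P[0],np.c_[n,np.ones(len(n))]@P[1].T
def plane(name,uv,z,P=None):
    p,d=rays(name,uv,P or pose(name)); return p+d*((z-p[2])/d[:,2])[:,None]
def proj(name,X,P):
    c=get_calibration(name); q=(np.atleast_2d(X)-P[0])@P[1]; n=q[:,:2]/q[:,2:]
    n=n*(1+c['k1']*(n**2).sum(1,keepdims=True)); return n@c['mtx'][:2,:2].T+c['mtx'][:2,2]
def tri(views):  # [(origin,dir),...] one point
    A=0;b=0
    for p,d in views:
        d=d/np.linalg.norm(d);M=np.eye(3)-np.outer(d,d);A=A+M;b=b+M@p
    X=np.linalg.solve(A,b); return X,[np.linalg.norm(np.cross(d/np.linalg.norm(d),X-p)) for p,d in views]
E
python3 - <<'E'
from h import *
print(plane("top",[[253,168],[309,183],[291,254],[235,238],[271,210]],.029))
print("deck/base",plane("top",[[381,249],[414,249]],.0),"tower",plane("top",[[386,178],[416,178]],.085), "batt",plane("top",[[391,233],[410,233]],.062))
im=cv2.imread("pics/top0.png")
cv2.imwrite("pics/top0c.png",cv2.resize(im[160:270,225:435],None,fx=3.8,fy=3.8,interpolation=cv2.INTER_CUBIC))
E
```

```text
[[0.66729152 0.25011565 0.029     ]
 [0.62448486 0.0769005  0.029     ]
 [0.40988974 0.12379092 0.029     ]
 [0.45257961 0.29363678 0.029     ]
 [0.53944818 0.18893072 0.029     ]]
deck/base [[ 0.43136693 -0.14627984  0.        ]
 [ 0.43363883 -0.24662167  0.        ]] tower [[ 0.63442665 -0.14797806  0.085     ]
 [ 0.63648617 -0.23457308  0.085     ]] batt [[ 0.47775398 -0.16643899  0.062     ]
 [ 0.47900708 -0.22138948  0.062     ]]
```

View pics/top0c.png

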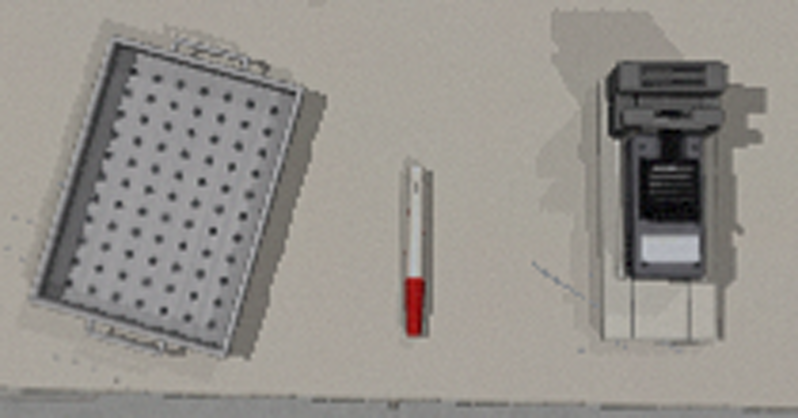

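The crop shows the battery docked in the charger. Its label end is near the robot at about (0.478,-0.194), and the charger lies nearly along world x. The tray is yawed about -0.2 rad. I'll move the wrist camera over the tray first, then the charger.

Call:
play_rows:
  moves:
    - [1,[0,0,-0.5],-0.9]
    - [1,[0,0,-0.5],-0.9]
    - [1,[0,0,-0.5],-0.9]
    - [1,[0,0,-0.4],-0.8]

```text
time: 0.55
position: [0.1971, 0.5402, 0.2821]
orientation: [3.141, 0.0, -3.138]
wrist_force: [-0.2, -0.9, 1.0]
opening: 0.997
finger_force: 0.0
```

Call:
play_rows:
  moves:
    - [1,[-0.6,-0.85,0],0]
    - [1,[-0.6,-0.85,0],0]
    - [1,[-0.6,-0.85,0],0]
    - [1,[-0.6,-0.85,0],0]
    - [1,[-0.6,-0.85,0],0]
    - [1,[-0.6,-0.85,0],0]
    - [1,[-0.6,-0.85,0],0]
    - [1,[-0.6,-0.85,0],0]
    - [1,[-0.6,-0.85,0],0]
    - [1,[-0.4,-0.85,0],0]
    - [1,[0,0,0],0]
    - [1,[0,0,0],0]

```text
time: 1.75
position: [0.4292, 0.1996, 0.2809]
orientation: [3.141, -0.001, 3.139]
wrist_force: [0.7, -0.1, -0.4]
opening: 1.002
finger_force: 0.0
```

```bash
cat > snap.py <<'E'
import sys,pickle; from h import *
n=sys.argv[1]; st=monitor.get_state(); im=grab_frame("wrist")
cv2.imwrite(f"pics/{n}.png",im); pickle.dump(pose("wrist",st),open(f"pics/{n}.pkl","wb"))
print(st['time'],st['position'],st['orientation'],st['wrist_force'])
E
python3 snap.py w1
```

```text
1.75 [0.42921786 0.19957762 0.28092327] [ 3.14136388e+00 -8.51072237e-04  3.13938261e+00] [ 0.73240484 -0.12733141 -0.36310066]
```

View pics/w1.png

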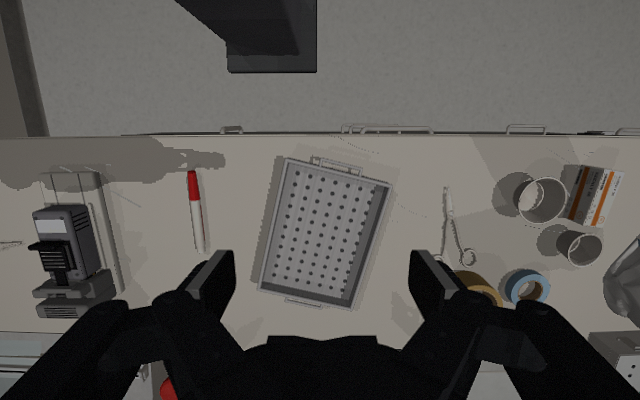

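The wrist view, with the image bottom facing world +x, shows the tray rim corners at about (287,158), (391,184), (360,310) and (258,289). The charger is at left, around (75,240), and the pen lies between them. Moving on over the charger.

Call:
play_rows:
  moves:
    - [1,[0,-0.9,0],0]
    - [1,[0,-0.9,0],0]
    - [1,[0,-0.9,0.1],0]
    - [1,[0,-0.9,0.1],0]
    - [1,[0,-0.9,0.1],0]
    - [1,[0,-0.9,0.1],0]
    - [1,[0,-0.9,0.1],0]
    - [1,[0,-0.9,0],0]
    - [1,[0,-0.9,0],0]
    - [1,[0,-0.9,0],0]
    - [1,[0,-0.9,0],0]
    - [1,[0,0,0],0]

```text
time: 3.0
position: [0.4299, -0.1979, 0.2607]
orientation: [-3.141, 0.0, 3.14]
wrist_force: [-0.5, 1.5, 0.9]
opening: 1.002
finger_force: 0.0
```

```bash
python3 snap.py w2; python3 - <<'E'
from h import *; import pickle
P1=pickle.load(open("pics/w1.pkl","rb")); Pt=pose("top")
T=[[253,168],[309,183],[291,254],[235,238]]; W=[[360,310],[258,289],[287,158],[391,184]]
pt,dt=rays("top",T,Pt); pw,dw=rays("wrist",W,P1)
for a,b in zip(dt,dw): print(tri([(pt,a),(pw,b)]))
w=plane("wrist",W,.029,P1); print(w,w.mean(0))
im=cv2.imread("pics/w2.png"); cv2.imwrite("pics/w2c.png",cv2.resize(im[110:380,200:440],None,fx=2.2,fy=2.2))
E
```

```text
3.0 [ 0.42993102 -0.19789283  0.26072888] [-3.14079727e+00  1.07811179e-04  3.13982923e+00] [-0.46050916  1.47037273  0.92890293]
(array([0.67080234, 0.25894842, 0.0175667 ]), [np.float64(0.00628870441473924), np.float64(0.006288704414739238)])
(array([0.63284876, 0.08456837, 0.00674837]), [np.float64(0.007670250092376262), np.float64(0.007670250092376347)])
(array([ 0.41534921,  0.13682685, -0.05615873]), [np.float64(0.008132096072901145), np.float64(0.008132096072901286)])
(array([0.45316003, 0.30158632, 0.01371758]), [np.float64(0.003962421181361497), np.float64(0.003962421181361389)])
[[0.66435152 0.26352086 0.029     ]
 [0.62387414 0.09609513 0.029     ]
 [0.41186843 0.15115404 0.029     ]
 [0.45033291 0.30196295 0.029     ]] [0.53760675 0.20318325 0.029     ]
```

View pics/w2c.png

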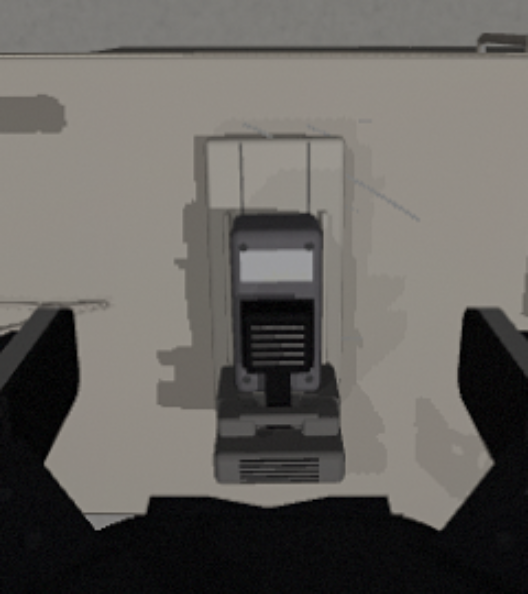

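In the crop (x2.2, offset 200,110) the white label is at about (240..313, 249..282), the black tab with its lip at (243..312, 300..368), the base's near edge at y=138 and the tower at about y=370–480. My top-view tray corners were misread, so I'll use masks now.

```bash
cat > m.py <<'E'
from h import *; import pickle
ld=lambda n:(cv2.imread(f"pics/{n}.png"),pickle.load(open(f"pics/{n}.pkl","rb")) if n[0]=="w" else pose(n[:-1]))
def blob(im,roi,f):
    x0,y0,x1,y1=roi; s=im[y0:y1,x0:x1].astype(int); m=f(s[...,0],s[...,1],s[...,2]).astype(np.uint8)
    n,l,st,c=cv2.connectedComponentsWithStats(m); k=1+np.argmax(st[1:,4]); m=(l==k).astype(np.uint8)
    cs,_=cv2.findContours(m,cv2.RETR_EXTERNAL,cv2.CHAIN_APPROX_NONE); c_=max(cs,key=len)
    return c[k]+[x0,y0], cv2.boxPoints(cv2.minAreaRect(c_))+[x0,y0], st[k,4], c_[:,0]+[x0,y0]
E
python3 - <<'E'
from m import *
w,Pw=ld("w2"); w1,P1=ld("w1"); t,Pt=ld("top0")
for v,im,pts in (("w2",w,[(325,230),(325,243),(325,258),(270,200),(225,300)]),("top",t,[(401,225),(401,209),(393,215),(360,215),(384,240)]),("w1 tray",w1,[(300,230),(240,160),(370,215),(380,185)]),("top tray",t,[(272,205),(320,240),(265,170)])):
    print(v,[im[y,x].tolist() for x,y in pts])
lab={}
for v,im,P,roi in (("wrist",w,Pw,(295,215,355,245)),("top",t,Pt,(385,212,418,238)),("wrist",w1,P1,(25,205,105,245))):
    c,b,a,_=blob(im,roi,lambda b,g,r:(g>135))
    p,d=rays(v,[c],P); lab.setdefault('r',[]).append((p,d[0])); print(v,c,a,b.round(1).tolist(),plane(v,[c],.062,P))
for k in ((0,1),(0,2)): print(tri([lab['r'][i] for i in k]))
E
```

```text
w2 [[158, 154, 154], [71, 69, 70], [69, 70, 73], [134, 142, 147], [3, 7, 5]]
top [[182, 177, 174], [21, 22, 16], [30, 31, 32], [157, 168, 171], [151, 161, 163]]
w1 tray [[124, 125, 127], [130, 137, 142], [85, 85, 87], [91, 92, 94]]
top tray [[96, 94, 92], [156, 162, 167], [139, 147, 153]]
wrist [324.94318182 230.32272727] 440 [[309.0, 224.0], [341.0, 224.0], [341.0, 237.0], [309.0, 237.0]] [[ 0.50263948 -0.19302919  0.062     ]]
top [401. 225.] 105 [[394.0, 222.0], [408.0, 222.0], [408.0, 228.0], [394.0, 228.0]] [[ 0.50153378 -0.19534746  0.062     ]]
wrist [ 50.57784431 225.57185629] 334 [[36.0, 220.0], [65.0, 220.0], [65.0, 232.0], [36.0, 232.0]] [[ 0.50169851 -0.19076701  0.062     ]]
(array([ 0.50077922, -0.19365347,  0.06786142]), [np.float64(0.0006792022307078471), np.float64(0.0006792022307078842)])
(array([ 0.50293032, -0.19300127,  0.05996735]), [np.float64(0.00046078193117453397), np.float64(0.00046078193117459046)])
```

Label triangulates to z = 0.060–0.068 (it should be 0.062), at y = -0.193. I'll look closer.

Call:
play_rows:
  moves:
    - [1,[0.3,0.05,0.7],0]
    - [1,[0.2,0.05,0.9],0]
    - [1,[0,0,0.9],0]
    - [1,[0,0,0],0]
    - [1,[0,0,0],0]

```text
time: 3.55
position: [0.4093, -0.1902, 0.1617]
orientation: [3.141, -0.001, -3.139]
wrist_force: [0.4, -0.5, 0.4]
opening: 1.002
finger_force: 0.0
```

```bash
python3 snap.py w3; python3 - <<'E'
from m import *
im=cv2.imread("pics/w3.png"); cv2.imwrite("pics/w3c.png",cv2.resize(im[90:365,190:450],None,fx=2.18,fy=2.18))
E
```

```text
3.55 [ 0.40933825 -0.19015834  0.16173361] [ 3.14072703e+00 -6.43294345e-04 -3.13906348e+00] [ 0.39095517 -0.45981332  0.39276856]
```

View pics/w3c.png

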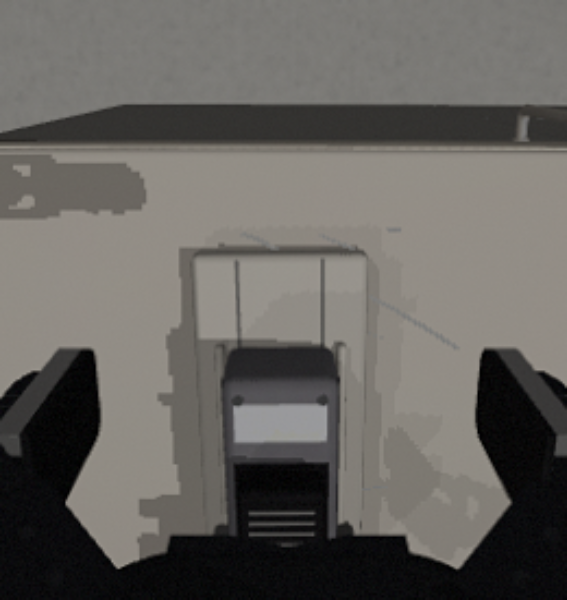

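The crop (x2.18, offset 190,90) shows the base's near edge at y≈252, x 195–367. The body's back edge is at y≈348–378, the label at y 404–443, and the foot of the lip's front face at y≈464, x 235–329.

```bash
python3 - <<'E'
from m import *
w3,P3=ld("w3"); w2,P2=ld("w2"); t,Pt=ld("top0")
f=lambda n,u,o,s:(np.array(u,float)+.5)/s+o-.5
A=f(3,[[195,254],[367,254],[282,464],[235,464],[329,464],[232,404],[327,404],[327,443],[232,443],[237,262],[322,262]],[190,90],2.18)
for n,i,z in (("base edge",[0,1],.018),("lip foot",[2,3,4],.062),("label",[5,6,7,8],.062)): print(n,plane("wrist",A[i],z,P3).round(4).tolist())
B=f(2,[[208,138],[346,138],[278,300],[240,249],[313,249],[313,282],[240,282]],[200,110],2.2)
for n,i,z in (("base edge",[0,1],.018),("lip foot",[2],.062),("label",[3,4,5,6],.062)): print(n,plane("wrist",B[i],z,P2).round(4).tolist())
r3=rays("wrist",A,P3); r2=rays("wrist",B,P2)
for i,j in ((0,0),(1,1),(2,2),(5,3),(6,4),(7,5),(8,6)): print(tri([(r3[0],r3[1][i]),(r2[0],r2[1][j])])[0].round(4))
# column profile along the battery's middle, rows of strong change
for n,im,c,a,b in (("w3",w3,319,190,335),("w2",w2,326,150,300)):
    g=cv2.cvtColor(im,cv2.COLOR_BGR2GRAY)[a:b,c-6:c+7].mean(1).astype(int); print(n,a,g.tolist())
g=cv2.cvtColor(t,cv2.COLOR_BGR2GRAY); print("top",g[172:252,398:404].mean(1).astype(int).tolist())
# grooves / edges left-right for yaw (w3 rows)
gx=cv2.Sobel(cv2.cvtColor(w3,cv2.COLOR_BGR2GRAY).astype(float),cv2.CV_64F,1,0)
for r in (215,225,235,245,280,290,320): 
    k=[x for x in range(270,372) if abs(gx[r,x])>45 and abs(gx[r,x])>=max(abs(gx[r,x-1]),abs(gx[r,x+1]))]; print(r,k)
E
```

```text
base edge [[0.4322, -0.2362, 0.018], [0.4322, -0.1488, 0.018]]
lip foot [[0.525, -0.1918, 0.062], [0.525, -0.2145, 0.062], [0.525, -0.1691, 0.062]]
label [[0.4925, -0.2152, 0.062], [0.4925, -0.1707, 0.062], [0.5134, -0.1703, 0.062], [0.5134, -0.2157, 0.062]]
base edge [[0.4321, -0.2359, 0.018], [0.4324, -0.1472, 0.018]]
lip foot [[0.5255, -0.1915, 0.062]]
label [[0.4921, -0.2144, 0.062], [0.4922, -0.1704, 0.062], [0.5136, -0.1701, 0.062], [0.5135, -0.2147, 0.062]]
[ 0.4318 -0.2359  0.0195]
[ 0.433  -0.1476  0.0152]
[ 0.5263 -0.1917  0.0601]
[ 0.491  -0.2146  0.0648]
[ 0.4918 -0.1707  0.0633]
[ 0.514  -0.1701  0.061 ]
[ 0.5131 -0.2152  0.0626]
w3 190 [142, 142, 143, 141, 137, 135, 136, 136, 136, 136, 136, 137, 121, 102, 88, 68, 87, 116, 132, 138, 145, 148, 147, 147, 147, 147, 147, 147, 147, 146, 147, 147, 147, 147, 145, 144, 143, 142, 141, 140, 140, 140, 140, 140, 140, 140, 140, 140, 140, 140, 140, 140, 140, 140, 141, 135, 112, 94, 87, 58, 33, 36, 36, 37, 36, 36, 37, 37, 37, 37, 38, 38, 42, 50, 60, 70, 75, 77, 80, 82, 84, 85, 84, 84, 81, 118, 148, 154, 153, 153, 152, 153, 153, 152, 15
[... 881 characters left out ...]
46, 147, 146, 85, 53, 51, 79, 75, 46, 62, 81, 31, 48, 85, 82, 79, 22, 31, 90, 99, 77, 12, 18, 22, 27, 24, 25, 24, 22, 15, 45, 101, 30, 73, 26, 52, 22, 43, 19, 34, 16, 13, 10, 18, 16, 48, 92, 87, 106, 163, 180, 179, 178, 179, 181, 169, 105, 91, 88, 70, 72, 147, 165, 161, 163, 164, 167, 167, 168, 171, 173, 171, 171, 172, 173, 169, 142, 125, 150]
215 [272, 279, 297, 299, 337, 339, 357, 364]
225 [273, 277, 279, 298, 300, 336, 357, 364]
235 [273, 280, 298, 300, 336, 339, 357, 363]
245 [278, 280, 298, 300, 317, 337, 339, 356, 362]
280 [280, 282, 288, 292, 294, 297, 340, 343, 346, 349, 356, 358, 364]
290 [292, 294, 297, 340, 343, 345, 349, 364, 368]
320 [284, 290, 293, 298, 340, 345, 355, 357, 364]
```

```bash
python3 - <<'E'
from m import *
w3,P3=ld("w3"); w2,P2=ld("w2")
R3=lambda r:plane  # noqa
for n,a,b,z in (("lip top outer",314.3,251.3,.087),("rib1",325.,258.6,.073),("rib2",330,262.5,.073),("foot",302.4,246,.062),("back bottom",249.2,207.2,.018),("base edge",205.2,172,.018),("base edge top",208,174,.018)):
    q3=rays("wrist",[[319,a]],P3); q2=rays("wrist",[[326,b]],P2)
    print(n,plane("wrist",[[319,a]],z,P3)[0,0].round(4),plane("wrist",[[326,b]],z,P2)[0,0].round(4),tri([(q3[0],q3[1][0]),(q2[0],q2[1][0])])[0].round(4))
for nm,l in (("rib L",[(298.5,215),(299,225),(299,235),(299,245)]),("rib R",[(338,215),(337.5,225),(337.7,235),(338,245)]),("baseL",[(279,215),(279.5,235),(280,245)]),("baseR",[(357,215),(357,235),(356.5,245)])):
    p=plane("wrist",l,.018,P3); print(nm,p[:,1].round(4),np.polyfit(p[:,0],p[:,1],1)[0].round(3))
p=plane("wrist",[(294,290),(343,290),(293.5,320),(343.5,320)],.06,P3);print(p.round(4).tolist())
E
```

```text
lip top outer 0.5209 0.5215 [ 0.5225 -0.1918  0.0849]
rib1 0.5443 0.5387 [ 0.5291 -0.1919  0.0921]
rib2 0.5505 0.5444 [ 0.534  -0.1919  0.0932]
foot 0.5248 0.5254 [ 0.5263 -0.1918  0.0598]
back bottom 0.484 0.4836 [ 0.4824 -0.1916  0.0216]
base edge 0.431 0.4317 [ 0.4322 -0.1916  0.0144]
base edge top 0.4343 0.4345 [ 0.4345 -0.1916  0.0174]
rib L [-0.215  -0.2147 -0.2149 -0.2152] -0.007
rib R [-0.1709 -0.1713 -0.1708 -0.1703] 0.018
baseL [-0.2368 -0.2372 -0.2371] -0.009
baseR [-0.1496 -0.1488 -0.149 ] 0.02
[[0.5112, -0.2181, 0.06], [0.5112, -0.1668, 0.06], [0.5482, -0.2196, 0.06], [0.5482, -0.1655, 0.06]]
```

Everything agrees: origin x = 0.536 from both the lip (0.522+0.014) and the base edge (0.432+0.104), y = -0.192, yaw ≈ 0. I'll shut the fingers and hover over the pad at x = 0.546.

Call:
play_rows:
  moves:
    - [-1,[-0.8,-0.05,0],0]
    - [-1,[-0.9,0,0],0]
    - [-1,[-0.9,0,0],0]
    - [-1,[-0.8,0,0],0]
    - [-1,[0,0,0.4],0]
    - [-1,[0,0,0.5],0]
    - [-1,[0,0,0.5],0]
    - [-1,[0,0,0.4],0]
    - [-1,[0,0,0],0]
    - [-1,[0,0,0],0]
    - [-1,[0,0,0],0]

```text
time: 4.7
position: [0.5468, -0.1942, 0.0913]
orientation: [-3.14, 0.003, -3.141]
wrist_force: [0.4, 0.8, 0.1]
opening: 0.003
finger_force: 0.0
```

```bash
python3 snap.py w4;python3 - <<'E'
from m import *
a=cv2.imread("pics/w4.png")[150:400,200:440]; cv2.imwrite("pics/w4c.png",cv2.resize(a,None,fx=2.2,fy=2.2))
E
```

```text
4.7 [ 0.54677304 -0.19422875  0.09131446] [-3.14013109e+00  3.05964496e-03 -3.14107780e+00] [0.42606344 0.79311173 0.0615848 ]
```

View pics/w4c.png

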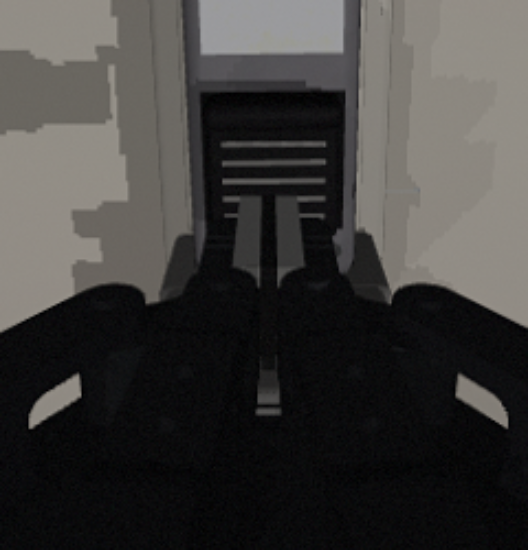

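The shut fingers are centred over the ribbed pad (fingers at x≈268, ribs 222–327) and ahead of the lip. I'll press in small steps.

Call:
play_rows:
  moves:
    - [-1,[0,0.05,0.15],0]
    - [-1,[0,0,0.15],0]
    - [-1,[0,0,0.05],0]
    - [-1,[0,0,0],0]

```text
time: 5.15
position: [0.5447, -0.1914, 0.0745]
orientation: [3.141, -0.001, -3.141]
wrist_force: [-0.2, -0.4, -1.1]
opening: -0.001
finger_force: 0.0
```

Call:
play_rows:
  moves:
    - [-1,[0,0,0.05],0]
    - [-1,[0,0,0.05],0]
    - [-1,[0,0,0],0]
    - [-1,[0,0,0],0]

```text
time: 5.55
position: [0.5452, -0.1917, 0.0711]
orientation: [3.141, -0.0, -3.141]
wrist_force: [-0.2, -0.8, 0.3]
opening: 0.002
finger_force: 0.0
```

Call:
play_rows:
  moves:
    - [-1,[0,0,0.05],0]
    - [-1,[0,0,0.05],0]
    - [-1,[0,0,0],0]
    - [-1,[0,0,0],0]

```text
time: 5.95
position: [0.5451, -0.1917, 0.0671]
orientation: [3.141, -0.0, -3.141]
wrist_force: [0.1, -0.2, 0.6]
opening: 0.005
finger_force: 0.0
```

Call:
play_rows:
  moves:
    - [-1,[0,0,0.05],0]
    - [-1,[0,0,0],0]
    - [-1,[0,0,0],0]

```text
time: 6.25
position: [0.5452, -0.1917, 0.0651]
orientation: [3.141, -0.0, -3.141]
wrist_force: [0.5, 0.9, 0.4]
opening: 0.002
finger_force: 0.0
```

```bash
python3 - <<'E'
from m import *
for i in range(6):
    s=monitor.get_state(); print(s['time'],s['position'].round(4),s['wrist_force'].round(2),s['torque'].round(2))
    if i==0: 
        im=grab_frame("wrist"); cv2.imwrite("pics/w5.png",im)
    if i<3: grab_frame("side")
E
```

```text
6.25 [ 0.5452 -0.1917  0.0651] [0.5  0.85 0.39] [0.02 0.02 0.01]
6.35 [ 0.5452 -0.1917  0.0652] [-0.14 -0.11  0.47] [-0.02 -0.    0.02]
6.4 [ 0.5453 -0.1917  0.0652] [0.72 0.48 0.38] [-0.03  0.    0.03]
6.45 [ 0.5453 -0.1917  0.0652] [0.5  0.64 0.55] [ 0.   -0.    0.03]
6.45 [ 0.5453 -0.1917  0.0652] [0.5  0.64 0.55] [ 0.   -0.    0.03]
6.45 [ 0.5453 -0.1917  0.0652] [0.5  0.64 0.55] [ 0.   -0.    0.03]
```

```bash
python3 - <<'E'
from m import *
a=cv2.imread("pics/w4.png")[120:320,220:430];b=cv2.imread("pics/w5.png")[120:320,220:430]
s=grab_frame("side")[135:205,270:380]
u=lambda i,w,h:np.clip(cv2.resize(i,(w,h),interpolation=cv2.INTER_CUBIC).astype(float)*1.6,0,255).astype(np.uint8)
cv2.imwrite("pics/w5c.png",np.hstack([u(b,400,400),u(s,400,400)]))
E
```

```text
(no output)
```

View pics/w5c.png

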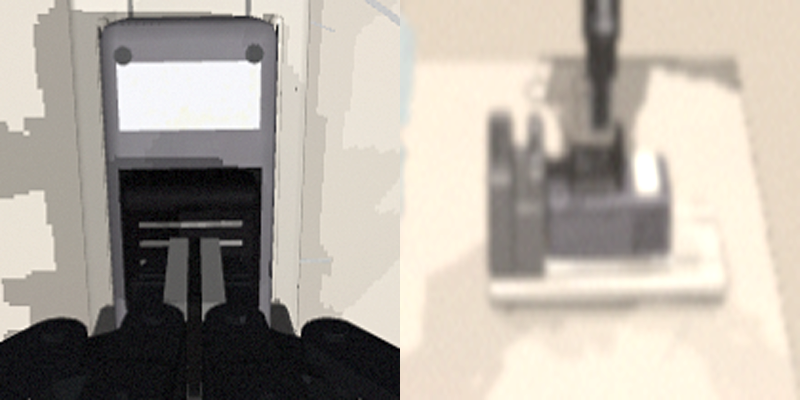

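The fingers stand over the pad between lip and tower, and the force reading is still zero, so they are not in contact yet. I'll continue down in small steps.

Call:
play_rows:
  moves:
    - [-1,[0,0,0.05],0]
    - [-1,[0,0,0],0]
    - [-1,[0,0,0],0]

```text
time: 6.8
position: [0.5451, -0.1917, 0.0631]
orientation: [3.141, -0.0, -3.141]
wrist_force: [-0.4, -1.8, 0.8]
opening: -0.005
finger_force: 0.0
```

Call:
play_rows:
  moves:
    - [-1,[0,0,0.05],0]
    - [-1,[0,0,0],0]
    - [-1,[0,0,0],0]

```text
time: 7.1
position: [0.5451, -0.1917, 0.0611]
orientation: [3.141, -0.0, -3.141]
wrist_force: [0.4, -0.1, -0.4]
opening: 0.002
finger_force: 0.0
```

```bash
python3 snap.py w6; python3 - <<'E'
from m import *
c=get_calibration("wrist"); T=c['hand_eye']
for X in ([.011,0,0],[-.011,0,0],[0,0,0],[.011,.01,0],[.011,0,-.01]): print(X,proj("wrist",[X],(T[:3,3],T[:3,:3])).round(1))
def prof(n,cols,a,b):
    g=cv2.cvtColor(cv2.imread(f"pics/{n}.png"),cv2.COLOR_BGR2GRAY)[a:b,cols[0]:cols[1]].mean(1).astype(int); print(n,a,g.tolist())
prof("w4",(302,308),190,255); prof("w6",(296,303),180,255); prof("w5",(296,303),180,255); prof("w2",(314,319),240,285)
prof("w4",(311,316),190,255);prof("w6",(311,316),190,260)
E
```

```text
7.1 [ 0.54513554 -0.19165392  0.06106002] [ 3.14137572e+00 -1.91278777e-04 -3.14139207e+00] [ 0.3648662  -0.13730461 -0.35751507]
[0.011, 0, 0] [[320.3 219.5]]
[-0.011, 0, 0] [[320.4 252.8]]
[0, 0, 0] [[320.3 236.4]]
[0.011, 0.01, 0] [[336.8 219.5]]
[0.011, 0, -0.01] [[320.2 225.2]]
w4 190 [59, 42, 1, 4, 6, 4, 7, 7, 10, 13, 13, 15, 19, 17, 17, 16, 14, 11, 8, 12, 13, 15, 13, 11, 59, 88, 72, 26, 15, 16, 14, 16, 19, 72, 86, 52, 13, 15, 16, 15, 10, 68, 95, 70, 13, 14, 17, 15, 12, 65, 90, 67, 16, 16, 13, 14, 11, 66, 61, 6, 10, 12, 13, 14, 15]
w6 180 [154, 154, 154, 154, 155, 158, 132, 82, 85, 86, 86, 85, 84, 84, 83, 83, 82, 82, 82, 83, 69, 51, 53, 55, 56, 50, 28, 7, 4, 6, 3, 6, 6, 7, 5, 7, 9, 9, 13, 16, 15, 17, 17, 17, 14, 15, 12, 12, 9, 7, 6, 8, 4, 28, 53, 59, 37, 5, 7, 10, 8, 7, 5, 45, 62, 47, 19, 7, 10, 11, 9, 10, 10, 12, 11]
w5 180 [155, 154, 154, 156, 143, 106, 83, 86, 87, 86, 84, 85, 85, 84, 82, 82, 81, 83, 70, 51, 53, 55, 57, 52, 30, 6, 3, 4, 5, 6, 5, 6, 5, 10, 10, 11, 14, 15, 19, 16, 15, 15, 14, 13, 12, 10, 6, 7, 9, 6, 12, 46, 64, 46, 9, 6, 9, 10, 7, 5, 44, 61, 53, 28, 6, 9, 9, 10, 8, 11, 14, 12, 8, 9, 14]
w2 240 [84, 83, 84, 69, 54, 48, 25, 4, 6, 7, 4, 3, 11, 14, 17, 15, 11, 10, 56, 55, 20, 11, 52, 54, 26, 11, 52, 53, 27, 10, 50, 50, 26, 11, 50, 49, 25, 13, 12, 26, 64, 73, 70, 67, 68]
w4 190 [55, 38, 2, 4, 5, 8, 4, 8, 11, 14, 14, 15, 20, 18, 14, 15, 14, 12, 8, 11, 14, 15, 13, 11, 58, 84, 63, 20, 15, 16, 16, 14, 26, 74, 84, 49, 12, 16, 15, 13, 15, 69, 95, 68, 12, 15, 16, 13, 23, 47, 59, 57, 57, 57, 57, 56, 57, 57, 56, 56, 56, 57, 57, 57, 56]
w6 190 [82, 83, 83, 82, 82, 82, 81, 81, 82, 83, 70, 50, 52, 53, 54, 44, 21, 8, 5, 3, 6, 4, 6, 5, 6, 9, 11, 14, 13, 14, 18, 18, 17, 15, 14, 14, 12, 11, 8, 8, 7, 7, 3, 37, 58, 54, 30, 3, 18, 47, 59, 57, 57, 57, 57, 58, 58, 57, 58, 57, 57, 58, 58, 57, 57, 57, 58, 57, 57, 56]
```

```bash
python3 - <<'E'
from m import *
st=monitor.get_state(); p=np.array(st['position']); S=pose("side"); im=grab_frame("side"); cv2.imwrite("pics/side1.png",im)
pts=[p,p+[-.011,0,0],p+[.011,0,0],p+[0,0,.02],p+[0,0,.04],[.522,-.192,.087],[.530,-.192,.087],[.550,-.172,.073],[.48,-.164,.062],[.48,-.164,.018],[.592,-.146,.085]]
q=proj("side",pts,S); print(q.round(1).tolist())
a=im[130:200,275:365]; b=cv2.resize(a,None,fx=8,fy=8,interpolation=cv2.INTER_CUBIC); b=np.clip(b*1.5,0,255).astype(np.uint8)
for i,x in enumerate(q):
    u=((x-[275,130]+.5)*8).astype(int); cv2.circle(b,tuple(map(int,u)),3,(0,0,255) if i<5 else (0,200,0),-1)
cv2.imwrite("pics/side1c.png",b)
E
```

```text
[[324.2, 165.8], [327.6, 165.8], [320.8, 165.8], [324.3, 160.3], [324.4, 154.8], [331.5, 158.6], [329.0, 158.6], [323.1, 165.5], [345.0, 169.5], [344.4, 181.3], [310.0, 166.2]]
```

View pics/side1c.png

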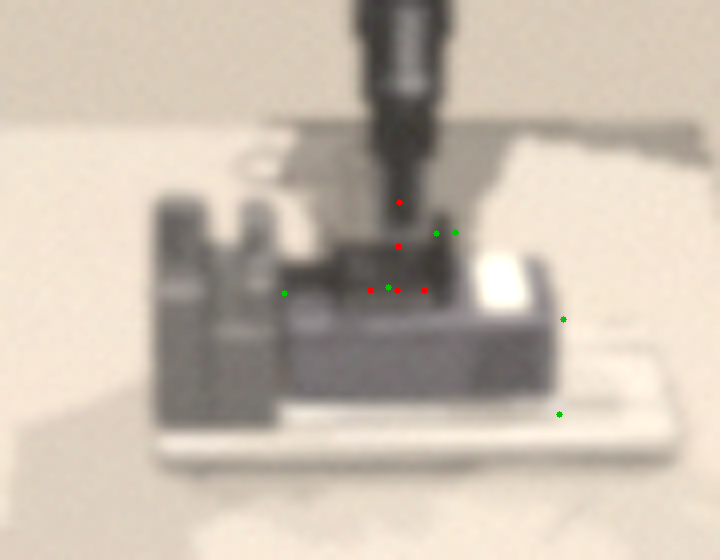

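In the side view the finger tip is still just above the pad surface (tip at (400,228), pad near edge at y≈240). The visible tip is about 1–2 cm above the reported TCP. Force will find the contact.

Call:
play_rows:
  moves:
    - [-1,[0,0,0.05],0]
    - [-1,[0,0,0],0]

```text
time: 7.4
position: [0.5451, -0.1916, 0.0589]
orientation: [3.141, -0.0, -3.141]
wrist_force: [-0.1, -0.6, 0.6]
opening: -0.003
finger_force: 0.0
```

Call:
play_rows:
  moves:
    - [-1,[0,0,0.05],0]
    - [-1,[0,0,0],0]

```text
time: 7.6
position: [0.545, -0.1916, 0.0569]
orientation: [3.141, -0.0, -3.141]
wrist_force: [-0.1, 0.6, 0.2]
opening: -0.001
finger_force: 0.0
```

Call:
play_rows:
  moves:
    - [-1,[0,0,0.05],0]
    - [-1,[0,0,0],0]

```text
time: 7.8
position: [0.5451, -0.1916, 0.0549]
orientation: [3.141, -0.0, -3.141]
wrist_force: [0.3, 0.4, -0.4]
opening: 0.001
finger_force: 0.0
```

Call:
play_rows:
  moves:
    - [-1,[0,0,0.05],0]
    - [-1,[0,0,0],0]

```text
time: 8.0
position: [0.5451, -0.1916, 0.0529]
orientation: [3.141, -0.0, -3.141]
wrist_force: [0.3, 0.1, -0.5]
opening: 0.003
finger_force: 0.0
```

Call:
play_rows:
  moves:
    - [-1,[0,0,0.05],0]
    - [-1,[0,0,0],0]

```text
time: 8.2
position: [0.5451, -0.1916, 0.0509]
orientation: [3.141, -0.0, -3.141]
wrist_force: [-1.2, -1.3, -0.4]
opening: -0.001
finger_force: 0.0
```

```bash
python3 snap.py w7; python3 - <<'E'
from m import *
def prof(n,cols,a,b):
    g=cv2.cvtColor(cv2.imread(f"pics/{n}.png"),cv2.COLOR_BGR2GRAY)[a:b,cols[0]:cols[1]].mean(1).astype(int); print(n,a,g.tolist())
prof("w7",(296,303),160,262); prof("w7",(311,316),160,262)
im=cv2.imread("pics/w7.png"); t=grab_frame("side"); cv2.imwrite("pics/side2.png",t)
u=lambda i,w,h:np.clip(cv2.resize(i,(w,h),interpolation=cv2.INTER_CUBIC).astype(float)*1.8,0,255).astype(np.uint8)
cv2.imwrite("pics/w7c.png",np.hstack([u(im[170:290,260:385],420,403),u(t[145:190,300:345],380,403)]))
P=[ld(n)[1] for n in ("w2","w4","w5","w6","w7")]
def z(n,r,x,c=305): 
    p,d=rays("wrist",[[c,r]],ld(n)[1]); return p[2]+(x-p[0])/d[0,0]*d[0,2]
q2=rays("wrist",[[316,258.5]],P[0]);q4=rays("wrist",[[305,215.1]],P[1]);X=tri([(q2[0],q2[1][0]),(q4[0],q4[1][0])])[0];print("rib1",X)
print([z(n,r,X[0]) for n,r in (("w4",215.1),("w5",232),("w6",234.6))])
print("dark foot",[z(n,r,.5255) for n,r in (("w4",191.3),("w5",204.2),("w6",206.1))])
E
```

```text
8.2 [ 0.54508489 -0.19161718  0.05090197] [ 3.14135387e+00 -3.11506252e-04 -3.14138269e+00] [-1.22786676 -1.26161233 -0.40635697]
w7 160 [155, 155, 155, 154, 155, 155, 155, 154, 155, 155, 155, 155, 155, 155, 155, 155, 155, 155, 155, 155, 155, 155, 155, 155, 155, 155, 155, 155, 155, 158, 137, 94, 84, 86, 87, 84, 84, 84, 83, 84, 83, 82, 82, 82, 83, 70, 52, 54, 55, 54, 50, 31, 6, 6, 4, 5, 4, 5, 6, 4, 4, 8, 7, 11, 11, 14, 14, 16, 17, 17, 17, 15, 15, 14, 12, 11, 7, 8, 6, 5, 24, 50, 63, 46, 8, 10, 8, 9, 9, 10, 12, 11, 12, 12, 11, 10, 9, 18, 15, 10, 11, 18]
w7 160 [155, 155, 155, 155, 155, 154, 155, 155, 155, 155, 155, 155, 155, 155, 155, 155, 155, 155, 154, 153, 154, 154, 155, 154, 154, 155, 154, 155, 155, 157, 130, 78, 82, 83, 83, 83, 83, 82, 83, 82, 82, 81, 82, 82, 83, 70, 51, 52, 52, 54, 50, 30, 6, 6, 5, 6, 6, 5, 5, 7, 6, 8, 10, 9, 12, 13, 16, 15, 18, 17, 16, 12, 12, 12, 8, 9, 5, 6, 15, 44, 57, 58, 58, 58, 58, 57, 57, 57, 58, 58, 58, 58, 58, 57, 58, 57, 57, 57, 58, 57, 58, 57]Traceback (most recent call last):
  File "<stdin>", line 8, in <module>
  File "m.py", line 2, in <lambda>
    ld=lambda n:(cv2.imread(f"pics/{n}.png"),pickle.load(open(f"pics/{n}.pkl","rb")) if n[0]=="w" else pose(n[:-1]))
                                                         ~~~~^^^^^^^^^^^^^^^^^^^^^^
FileNotFoundError: [Errno 2] No such file or directory: 'pics/w5.pkl'
```

View pics/w7c.png

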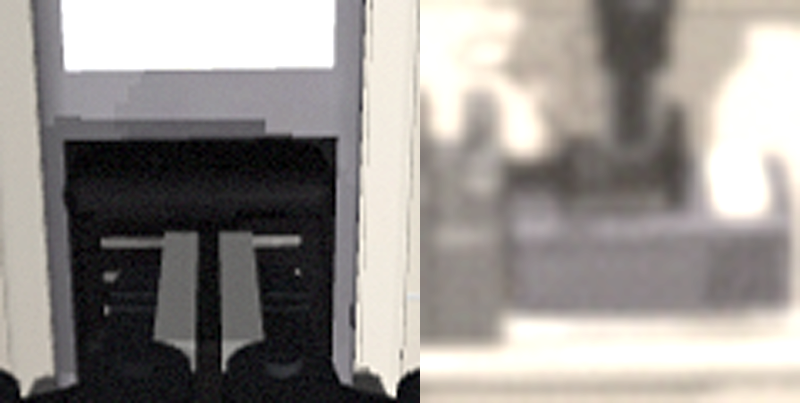

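In this view the fingers are still above the pad; rib 1 at (100–300, 242) is only just covered by their ends. There is no contact force yet, so I'll keep going in 2 mm steps.

Call:
play_rows:
  moves:
    - [-1,[0,0,0.05],0]
    - [-1,[0,0,0],0]

```text
time: 8.5
position: [0.5451, -0.1916, 0.0489]
orientation: [3.141, -0.0, -3.141]
wrist_force: [-0.5, -0.4, -0.7]
opening: 0.002
finger_force: 0.0
```

Call:
play_rows:
  moves:
    - [-1,[0,0,0.05],0]
    - [-1,[0,0,0],0]

```text
time: 8.7
position: [0.5453, -0.1917, 0.0471]
orientation: [3.142, 0.0, -3.141]
wrist_force: [-0.5, -0.4, -0.2]
opening: -0.0
finger_force: 0.0
```

```bash
python3 snap.py w8; python3 - <<'E'
from m import *
def prof(n,cols,a,b):
    g=cv2.cvtColor(cv2.imread(f"pics/{n}.png"),cv2.COLOR_BGR2GRAY)[a:b,cols[0]:cols[1]].mean(1).astype(int); print(n,a,g.tolist())
prof("w8",(296,303),185,262); prof("w8",(311,316),225,250)
def z(n,r,x,c=305): 
    p,d=rays("wrist",[[c,r]],ld(n)[1]); return round(p[2]+(x-p[0])/d[0,0]*d[0,2],4)
q2=rays("wrist",[[316,258.5]],ld("w2")[1]);q4=rays("wrist",[[305,215.1]],ld("w4")[1]);X=tri([(q2[0],q2[1][0]),(q4[0],q4[1][0])])[0];print("rib1",X)
print([z(n,r,X[0]) for n,r in (("w4",215.1),("w6",234.6),("w7",241.9))])
print("dark foot",[z(n,r,.5255) for n,r in (("w4",191.3),("w6",206.1),("w7",211.1))])
E
```

```text
8.7 [ 0.54534375 -0.19173512  0.04711342] [ 3.14156399e+00  2.41674907e-04 -3.14138090e+00] [-0.51116643 -0.43389996 -0.1927368 ]
w8 185 [155, 155, 155, 155, 156, 158, 138, 95, 85, 86, 87, 85, 84, 84, 84, 84, 83, 82, 82, 82, 84, 71, 51, 53, 54, 55, 56, 46, 22, 5, 4, 5, 4, 6, 7, 7, 5, 6, 5, 8, 11, 11, 12, 15, 14, 16, 18, 15, 15, 15, 14, 13, 11, 9, 8, 6, 6, 8, 42, 60, 51, 26, 5, 10, 11, 11, 9, 9, 10, 12, 10, 11, 18, 16, 10, 10, 18]
w8 225 [10, 11, 13, 14, 16, 19, 18, 15, 14, 14, 12, 8, 12, 19, 40, 50, 49, 53, 58, 57, 58, 58, 57, 58, 57]
rib1 [ 0.54037176 -0.20497057  0.06906785]
[np.float64(0.0689), np.float64(0.0698), np.float64(0.0702)]
dark foot [np.float64(0.0614), np.float64(0.0617), np.float64(0.0613)]
```

Rib 1 stays at z≈0.070, so the tab hasn't moved yet. If the fingers are 22 mm wide, the geometry puts contact up to 8 mm lower. I'll continue.

Call:
play_rows:
  moves:
    - [-1,[0,0,0.05],0]
    - [-1,[0,0,0],0]

```text
time: 8.95
position: [0.5453, -0.1918, 0.0453]
orientation: [-3.142, 0.0, -3.141]
wrist_force: [-1.3, -0.3, 4.5]
opening: 0.004
finger_force: 1.7
```

Call:
play_rows:
  moves:
    - [-1,[0,0,0.05],0]
    - [-1,[0,0,0],0]

```text
time: 9.15
position: [0.5454, -0.1918, 0.0433]
orientation: [-3.141, 0.0, -3.141]
wrist_force: [-0.4, -0.0, 5.7]
opening: 0.002
finger_force: 2.3
```

Call:
play_rows:
  moves:
    - [-1,[0,0,0.05],0]
    - [-1,[0,0,0],0]

```text
time: 9.35
position: [0.5454, -0.1918, 0.0414]
orientation: [-3.141, 0.0, -3.141]
wrist_force: [-0.6, 0.9, 5.9]
opening: 0.001
finger_force: 2.8
```

Contact came at TCP z≈0.047, and the tab is now down about 5–5.5 mm at 5.9 N. I'll press a touch more, then draw back.

Call:
play_rows:
  moves:
    - [-1,[0.05,0,0.01],0]
    - [-1,[0.05,0,0],0]
    - [-1,[0.05,0,0],0]
    - [-1,[0,0,0],0]

```text
time: 9.75
position: [0.5421, -0.1924, 0.0422]
orientation: [-3.14, 0.006, -3.141]
wrist_force: [4.2, 1.4, 5.0]
opening: -0.003
finger_force: 3.9
```

Call:
play_rows:
  moves:
    - [-1,[0.05,0,0],0]
    - [-1,[0.05,0,0],0]
    - [-1,[0,0,0],0]

```text
time: 10.05
position: [0.541, -0.1926, 0.0429]
orientation: [-3.14, 0.011, -3.14]
wrist_force: [10.3, 1.7, 4.3]
opening: 0.0
finger_force: 6.4
```

The pull has raised the tip slightly (z 0.0429). I'll press deeper before pulling on.

Call:
play_rows:
  moves:
    - [-1,[-0.05,0,0.03],0]
    - [-1,[0,0,0.02],0]
    - [-1,[0,0,0],0]

```text
time: 10.35
position: [0.5411, -0.1926, 0.0405]
orientation: [-3.14, 0.007, -3.141]
wrist_force: [5.4, 0.6, 6.9]
opening: -0.002
finger_force: 5.8
```

Call:
play_rows:
  moves:
    - [-1,[0.05,0,0],0]
    - [-1,[0.05,0,0.01],0]
    - [-1,[0,0,0],0]

```text
time: 10.65
position: [0.5408, -0.1928, 0.0414]
orientation: [-3.14, 0.015, -3.14]
wrist_force: [12.3, 3.9, 6.4]
opening: 0.002
finger_force: 7.9
```

Call:
play_rows:
  moves:
    - [-1,[0.05,0,0.01],0]
    - [-1,[0.05,0,0],0]
    - [-1,[0,0,0],0]

```text
time: 10.95
position: [0.5369, -0.1933, 0.0412]
orientation: [-3.139, 0.015, -3.14]
wrist_force: [11.0, 1.1, 6.7]
opening: -0.002
finger_force: 7.7
```

The battery is moving (11 N). I'll continue.

Call:
play_rows:
  moves:
    - [-1,[0.06,0,0],0]
    - [-1,[0.06,0,0],0]
    - [-1,[0.06,0,0],0]
    - [-1,[0,0,0],0]

```text
time: 11.35
position: [0.5268, -0.1933, 0.0403]
orientation: [-3.139, 0.009, -3.141]
wrist_force: [6.7, -0.2, 6.1]
opening: 0.002
finger_force: 5.7
```

Call:
play_rows:
  moves:
    - [-1,[0.06,0,0],0]
    - [-1,[0.06,0,0],0]
    - [-1,[0.06,0,0],0]
    - [-1,[0,0,0],0]

```text
time: 11.75
position: [0.5196, -0.1933, 0.0403]
orientation: [-3.139, 0.009, -3.141]
wrist_force: [6.3, -0.1, 7.1]
opening: -0.006
finger_force: 5.7
```

```bash
python3 snap.py w9; python3 - <<'E'
from m import *
t=grab_frame("top"); t0=cv2.imread("pics/top0.png")
for v,im in (("top0",t0),("top",t)):
    c,b,a,_=blob(im,(385,212,418,244),lambda b,g,r:(g>150)&(abs(b-r)<14)&(b>=g)); print(c,a,b.tolist(),plane("top",[c],.062))
E
```

```text
11.75 [ 0.51955828 -0.1933443   0.04025125] [-3.13873241  0.00938838 -3.1409291 ] [ 6.28304094 -0.14278509  7.11399168]
[401.12121212 225.08080808] 99 [[394.0, 222.0], [408.0, 222.0], [408.0, 228.0], [394.0, 228.0]] [[ 0.50130775 -0.19569889  0.062     ]]
[398.39583333 232.25      ] 48 [[394.0, 230.0], [404.0, 230.0], [404.0, 236.0], [394.0, 236.0]] [[ 0.48040702 -0.18781459  0.062     ]]
```

The battery has moved about 21 mm. Going 12 mm more, to about 33 mm.

Call:
play_rows:
  moves:
    - [-1,[0.08,0,0],0]
    - [-1,[0.08,0,0],0]
    - [-1,[0.08,0,0],0]
    - [-1,[0.06,0,0],0]
    - [-1,[0,0,0],0]

```text
time: 12.35
position: [0.5075, -0.1934, 0.0402]
orientation: [-3.139, 0.009, -3.141]
wrist_force: [6.2, 0.3, 5.5]
opening: -0.001
finger_force: 5.7
```

```bash
python3 snap.py w10; python3 - <<'E'
from m import *
w,P=ld("w10"); t=grab_frame("top")
c,b,a,_=blob(t,(385,212,418,244),lambda b,g,r:(g>150)&(abs(b-r)<14)&(b>=g)); print(c,a,plane("top",[c],.062))
c,b,a,_=blob(w,(270,60,370,215),lambda b,g,r:(g>143)&(b>=r-1)); print(c,a,b.tolist(),plane("wrist",b,.062,P).round(4).tolist())
E
```

```text
12.35 [ 0.50745428 -0.19343238  0.04021173] [-3.13864406  0.0092163  -3.14102021] [6.19431197 0.25122621 5.50855133]
[399.01666667 236.7       ] 60 [[ 0.46763421 -0.18962289  0.062     ]]
[311.55463287 182.84746503] 2288 [[276.0, 163.0], [362.0, 163.0], [362.0, 200.0], [276.0, 200.0]] [[0.4589, -0.2152, 0.062], [0.459, -0.1725, 0.062], [0.4781, -0.1718, 0.062], [0.478, -0.216, 0.062]]
```

It has moved 34 mm: nose out, still wholly on the deck. The origin is now about (0.502,-0.193). I'll unload the lip and rise off the tab, and check from the saved side picture where the gripper's body starts.

Call:
play_rows:
  moves:
    - [-1,[-0.06,0,0],0]
    - [-1,[-0.04,0,-0.06],0]
    - [-1,[0,0,-0.06],0]
    - [-1,[0,0,-0.1],0]
    - [-1,[0,0,-0.2],0]
    - [-1,[0,0,-0.4],0]
    - [-1,[0,0,-0.6],0]
    - [-1,[0,0,-0.6],0]
    - [-1,[0,0,0],0]

```text
time: 13.35
position: [0.5084, -0.1922, 0.1219]
orientation: [-3.14, 0.004, -3.141]
wrist_force: [1.2, -0.2, 1.1]
opening: 0.001
finger_force: 0.0
```

```bash
python3 snap.py w11; python3 - <<'E'
from m import *
g=cv2.cvtColor(cv2.imread("pics/side1.png"),cv2.COLOR_BGR2GRAY)
S=pose("side"); 
for z in (.0,.025,.06,.09,.12,.15,.2): print(z,proj("side",[[.545,-.192,.061+z]],S).round(1).tolist())
for r in range(70,164,4):
    x=np.where(g[r,285:375]<75)[0]; print(r,(285+x.min(),285+x.max(),len(x)) if len(x) else None,g[r,300:350:4].tolist())
w,P=ld("w11"); t=grab_frame("top")
c,b,a,_=blob(t,(385,212,418,244),lambda b,g,r:(g>150)&(abs(b-r)<14)&(b>=g)); print(c,a,plane("top",[c],.062))
c,b,a,_=blob(w,(270,60,370,225),lambda b,g,r:(g>143)&(b>=r-1)); print(c,a,b.tolist(),plane("wrist",b,.062,P).round(4).tolist())
E
```

```text
13.35 [ 0.50842267 -0.19217892  0.12187252] [-3.14002392  0.0041157  -3.14102692] [ 1.19108272 -0.24893367  1.13614488]
0.0 [[324.2, 165.8]]
0.025 [[324.4, 159.0]]
0.06 [[324.5, 149.1]]
0.09 [[324.7, 140.5]]
0.12 [[324.8, 131.6]]
0.15 [[325.0, 122.4]]
0.2 [[325.3, 106.6]]
70 (np.int64(337), np.int64(343), 7) [134, 135, 83, 79, 82, 84, 86, 87, 93, 77, 51, 92, 136]
74 (np.int64(310), np.int64(342), 28) [137, 135, 98, 68, 63, 64, 66, 69, 76, 70, 48, 125, 136]
78 (np.int64(324), np.int64(339), 16) [135, 136, 136, 107, 90, 83, 73, 65, 61, 69, 82, 135, 136]
82 (np.int64(334), np.int64(338), 5) [137, 136, 137, 128, 87, 96, 114, 114, 81, 68, 113, 135, 135]
86 (np.int64(335), np.int64(336), 2) [136, 136, 136, 133, 87, 96, 103, 97, 93, 72, 133, 136, 136]
90 None [137, 134, 135, 133, 88, 102, 106, 104, 98, 90, 136, 137, 135]
94 None [137, 135, 136, 118, 107, 112, 121, 116, 110, 103, 134, 137, 136]
98 (np.int64(314), np.int64(336), 21) [136, 137, 137, 121, 59, 67, 74, 74, 68, 61, 135, 138, 136]
102 (np.int64(315), np.int64(336), 22) [137, 137, 137, 133, 53, 59, 62, 62, 54, 63, 135, 136, 136]
106
[... 1068 characters left out ...]
, 46, 104, 103, 114, 105, 109]
150 (np.int64(322), np.int64(327), 6) [154, 143, 146, 105, 99, 93, 39, 79, 107, 108, 155, 155, 153]
154 (np.int64(322), np.int64(327), 6) [138, 150, 137, 129, 104, 96, 42, 88, 105, 141, 154, 155, 156]
158 (np.int64(295), np.int64(330), 12) [99, 135, 99, 150, 92, 97, 58, 74, 100, 154, 156, 156, 155]
162 (np.int64(296), np.int64(331), 21) [72, 84, 95, 102, 58, 57, 46, 41, 87, 176, 138, 153, 157]
[400.85555556 237.41111111] 90 [[ 0.4657106  -0.19493548  0.062     ]]
[318.60032626 156.19657423] 1226 [[291.0, 145.0], [347.0, 145.0], [347.0, 169.0], [291.0, 169.0]] [[0.4581, -0.2148, 0.062], [0.4581, -0.172, 0.062], [0.4766, -0.1716, 0.062], [0.4766, -0.2153, 0.062]]
```

The body (wide silhouette) starts well over 0.10 m above the TCP, so there is room above the battery. The battery stayed put, origin ≈ (0.501,-0.193). Tips lie about 25 mm behind the reported TCP when shut and more when open, so I'll open and go down to TCP z≈0.003.

Call:
play_rows:
  moves:
    - [1,[0.05,-0.02,0],0]
    - [1,[0,0,0],0]
    - [1,[0,0,0],0]
    - [1,[0,0,0],0]
    - [1,[0,0,0],0]
    - [1,[0,0,0],0]
    - [1,[0,0,0],0]
    - [1,[0,0,0],0]

```text
time: 14.25
position: [0.5049, -0.1925, 0.1188]
orientation: [3.142, 0.0, -3.141]
wrist_force: [-0.4, -1.0, -0.7]
opening: 0.994
finger_force: 0.0
```

Call:
play_rows:
  moves:
    - [1,[0,0,0.4],0]
    - [1,[0,0,0.4],0]
    - [1,[0,0,0.3],0]
    - [1,[0,0,0.3],0]
    - [1,[0,0,0.2],0]
    - [1,[0,0,0],0]

```text
time: 14.85
position: [0.504, -0.1921, 0.0535]
orientation: [3.14, -0.002, -3.141]
wrist_force: [-0.9, 0.4, 0.9]
opening: 1.003
finger_force: 0.0
```

```bash
python3 snap.py w12; python3 - <<'E'
from m import *
w,P=ld("w12"); g=cv2.cvtColor(w,cv2.COLOR_BGR2GRAY)
# open finger tips: profile rows, and columns at given row
for r in (235,245,255,265): print(r,g[r,190:460:5].tolist())
E
```

```text
14.85 [ 0.50403066 -0.19205906  0.0535241 ] [ 3.14043105e+00 -1.88590331e-03 -3.14142570e+00] [-0.93971319  0.44593683  0.87703383]
235 [102, 145, 146, 145, 145, 145, 145, 145, 145, 145, 147, 106, 107, 105, 89, 109, 108, 54, 5, 7, 10, 9, 5, 12, 12, 14, 15, 14, 13, 16, 10, 10, 12, 6, 44, 120, 135, 136, 113, 127, 132, 146, 147, 147, 145, 145, 145, 145, 145, 146, 144, 146, 144, 145]
245 [145, 146, 145, 144, 146, 145, 145, 144, 146, 145, 145, 107, 106, 106, 107, 108, 107, 52, 33, 13, 13, 7, 11, 6, 9, 6, 5, 9, 9, 5, 8, 8, 7, 3, 44, 148, 136, 136, 108, 126, 125, 141, 146, 142, 146, 138, 146, 145, 147, 145, 145, 145, 146, 145]
255 [145, 144, 144, 144, 147, 58, 61, 15, 2, 150, 145, 105, 106, 104, 106, 106, 108, 49, 52, 11, 4, 10, 11, 16, 7, 10, 4, 8, 11, 15, 6, 11, 4, 5, 41, 140, 135, 135, 125, 125, 125, 138, 139, 139, 32, 8, 27, 61, 58, 145, 146, 145, 146, 145]
265 [144, 154, 10, 59, 58, 56, 7, 6, 9, 125, 145, 147, 105, 105, 105, 106, 106, 63, 48, 12, 12, 13, 12, 8, 10, 10, 7, 4, 6, 9, 11, 6, 10, 11, 74, 134, 134, 141, 126, 125, 126, 125, 139, 138, 4, 11, 12, 7, 60, 60, 26, 8, 146, 145]
```

The battery is between the fingers with clear margin on both sides. Going down.

Call:
play_rows:
  moves:
    - [1,[0,0,0.25],0]
    - [1,[0,0,0.25],0]
    - [1,[0,0,0.2],0]
    - [1,[0,0,0],0]

```text
time: 15.3
position: [0.5037, -0.1919, 0.0252]
orientation: [3.14, -0.002, -3.141]
wrist_force: [-0.6, 0.2, 0.4]
opening: 1.004
finger_force: 0.0
```

Call:
play_rows:
  moves:
    - [1,[0,0,0.2],0]
    - [1,[0,0,0.2],0]
    - [1,[0,0,0.1],0]
    - [1,[0,0,0],0]
    - [1,[0,0,0],0]

```text
time: 15.8
position: [0.5048, -0.1925, 0.0067]
orientation: [3.141, -0.0, -3.141]
wrist_force: [0.2, 0.4, -0.4]
opening: 1.001
finger_force: 0.0
```

```bash
python3 snap.py w13; python3 - <<'E'
from m import *
w,P=ld("w13"); g=cv2.cvtColor(w,cv2.COLOR_BGR2GRAY)
for r in (235,250,260): print(r,g[r,190:460:5].tolist())
S=pose("side"); t=grab_frame("side"); cv2.imwrite("pics/side3.png",t)
gs=cv2.cvtColor(t,cv2.COLOR_BGR2GRAY)
p=monitor.get_state()['position']
for z in (.03,.04,.05,.10): print(z,proj("side",[p+[0,.05,z],p+[-.011,.05,z],p+[.011,.05,z]],S).round(1).tolist())
for r in range(140,186,3): print(r,gs[r,325:352:2].tolist())
E
```

```text
15.8 [ 0.50480839 -0.19249738  0.00670406] [ 3.14140567e+00 -1.22031759e-04 -3.14139251e+00] [ 0.17327557  0.41640684 -0.35424341]
235 [110, 110, 109, 110, 109, 110, 110, 109, 111, 110, 111, 108, 112, 46, 72, 90, 92, 92, 88, 87, 89, 87, 87, 87, 90, 88, 89, 90, 91, 91, 90, 91, 91, 90, 91, 92, 91, 87, 80, 144, 143, 137, 132, 131, 133, 145, 145, 151, 152, 152, 150, 151, 150, 151]
250 [109, 109, 110, 110, 109, 107, 65, 68, 31, 111, 110, 100, 112, 88, 53, 56, 56, 58, 56, 58, 54, 56, 58, 57, 58, 56, 57, 57, 56, 58, 57, 57, 58, 92, 92, 92, 94, 84, 69, 143, 143, 133, 130, 130, 146, 49, 74, 73, 152, 150, 151, 150, 150, 150]
260 [110, 110, 110, 42, 60, 63, 18, 7, 12, 106, 109, 102, 111, 115, 51, 16, 8, 7, 7, 1, 7, 4, 2, 10, 10, 8, 3, 6, 6, 5, 5, 10, 6, 2, 7, 5, 10, 52, 26, 142, 143, 135, 129, 131, 0, 6, 9, 64, 62, 69, 138, 150, 150, 150]
0.03 [[337.4, 179.7], [340.9, 179.6], [334.0, 179.7]]
0.04 [[337.5, 177.0], [341.0, 176.9], [334.1, 177.0]]
0.05 [[337.6, 174.2], [341.1, 174.2], [334.2, 174.3]]
0.1 [[338.2, 160.1], [341.7, 160.1], [334.6, 160.2]]
140 [136, 130, 93, 69, 45, 45, 45, 44, 44, 49
[... 317 characters left out ...]
0, 50, 48, 55, 49, 75, 104, 111, 145, 156]
158 [117, 103, 100, 93, 64, 50, 45, 45, 47, 77, 112, 142, 156, 157]
161 [106, 67, 53, 54, 47, 46, 44, 40, 46, 84, 139, 164, 160, 136]
164 [49, 47, 52, 55, 47, 46, 49, 51, 49, 78, 149, 181, 182, 138]
167 [81, 65, 62, 68, 63, 56, 46, 46, 55, 82, 125, 171, 172, 148]
170 [93, 92, 90, 89, 83, 68, 48, 48, 77, 90, 90, 91, 90, 87]
173 [78, 81, 80, 79, 76, 69, 47, 50, 72, 77, 69, 66, 65, 66]
176 [79, 78, 79, 76, 76, 82, 64, 66, 76, 77, 64, 67, 66, 65]
179 [80, 81, 82, 84, 79, 70, 67, 70, 83, 96, 84, 81, 81, 83]
182 [140, 140, 137, 136, 132, 129, 122, 124, 133, 137, 138, 141, 143, 151]
185 [150, 150, 150, 149, 150, 148, 147, 147, 147, 145, 143, 145, 145, 145]
```

The open tips are still at about z = 0.05. I'll go 10 mm lower, then close gently.

Call:
play_rows:
  moves:
    - [1,[0,0,0.1],0]
    - [1,[0,0,0.1],0]
    - [1,[0,0,0.07],0]
    - [1,[0,0,0],0]

```text
time: 16.3
position: [0.5044, -0.1922, -0.0047]
orientation: [3.141, -0.001, -3.141]
wrist_force: [-0.6, 0.9, 0.3]
opening: 0.996
finger_force: 0.0
```

Call:
play_rows:
  moves:
    - [0.45,[0,0,0],0]
    - [0.45,[0,0,0],0]
    - [0.45,[0,0,0],0]
    - [0.45,[0,0,0],0]

```text
time: 16.7
position: [0.505, -0.1926, -0.0039]
orientation: [-3.142, 0.0, -3.141]
wrist_force: [1.0, 1.0, -1.0]
opening: 0.721
finger_force: 0.0
```

```bash
python3 - <<'E'
from m import *
S=pose("side"); s=monitor.get_state(); p=s['position']; t=grab_frame("side")
gs=cv2.cvtColor(t,cv2.COLOR_BGR2GRAY); print(p,s['opening'],s['wrist_force'])
for z in (.02,.03,.04,.05): print(z,proj("side",[p+[0,.04,z]],S).round(1).tolist())
print([(r,gs[r,337:340].tolist()) for r in range(166,190)])
E
```

```text
[ 0.50495089 -0.192557   -0.00388963] 0.7213099523170156 [ 1.02395268  1.02179859 -0.98061354]
0.02 [[337.0, 183.7]]
0.03 [[337.1, 181.0]]
0.04 [[337.2, 178.4]]
0.05 [[337.3, 175.7]]
[(166, [42, 42, 43]), (167, [42, 45, 44]), (168, [50, 49, 50]), (169, [50, 50, 51]), (170, [45, 47, 47]), (171, [44, 44, 48]), (172, [41, 43, 47]), (173, [42, 41, 50]), (174, [45, 45, 49]), (175, [46, 48, 53]), (176, [47, 48, 55]), (177, [49, 48, 58]), (178, [54, 54, 64]), (179, [68, 66, 76]), (180, [85, 87, 94]), (181, [104, 104, 108]), (182, [120, 122, 125]), (183, [147, 147, 147]), (184, [160, 161, 160]), (185, [148, 148, 148]), (186, [127, 128, 128]), (187, [116, 116, 118]), (188, [123, 122, 123]), (189, [131, 131, 132])]
```

Tips at z≈0.031; I'll raise 3 mm for margin above the ribs, then grip.

Call:
play_rows:
  moves:
    - [0.45,[0,0,-0.07],0]
    - [-1,[0,0,0],0]
    - [-1,[0,0,0],0]
    - [-1,[0,0,0],0]
    - [-1,[0,0,0],0]
    - [-1,[0,0,0],0]

```text
time: 17.35
position: [0.5053, -0.1931, -0.0003]
orientation: [-3.14, 0.001, -3.141]
wrist_force: [-0.9, -0.9, 4.8]
opening: 0.645
finger_force: 65.3
```

Gripped (opening 0.645 ≈ 55 mm). Lifting straight up slowly.

Call:
play_rows:
  moves:
    - [-1,[0,0,-0.1],0]
    - [-1,[0,0,-0.1],0]
    - [-1,[0,0,-0.2],0]
    - [-1,[0,0,-0.3],0]
    - [-1,[0,0,0],0]

```text
time: 17.85
position: [0.5062, -0.1932, 0.0288]
orientation: [-3.14, 0.003, -3.141]
wrist_force: [0.7, -0.6, -4.8]
opening: 0.65
finger_force: 64.4
```

Call:
play_rows:
  moves:
    - [-1,[0,0,-0.5],0]
    - [-1,[0,0,-0.6],0]
    - [-1,[0,0,-0.6],0]
    - [-1,[0,0,-0.4],0]
    - [-1,[0,0,0],0]
    - [-1,[0,0,0],0]

```text
time: 18.45
position: [0.5049, -0.1925, 0.1106]
orientation: [-3.141, 0.0, -3.141]
wrist_force: [0.5, -0.8, -4.9]
opening: 0.65
finger_force: 65.5
```

```bash
python3 snap.py w14; python3 - <<'E'
from m import *
t=grab_frame("top"); cv2.imwrite("pics/top2.png",t); s=grab_frame("side"); cv2.imwrite("pics/side4.png",s)
w=cv2.imread("pics/w14.png"); c=get_calibration("wrist"); T=c['hand_eye']
k,b,a,_=blob(w,(250,60,390,240),lambda b,g,r:(g>143)&(b>=r-1)); print(k,a,b.tolist())
# label in tool frame: expected plane height unknown
for z in (-.045,-.05,-.06,-.065): print(z,plane("wrist",b,z,(T[:3,3],T[:3,:3])).round(4).tolist())
# tray: top view mask
im=cv2.imread("pics/top0.png")
for v,n,roi,z in (("top","top0",(222,158,325,265),.029),("wrist","w1",(240,145,410,320),.029)):
    i,P=ld(n); x0,y0,x1,y1=roi
    k,b,a,cn=blob(i,roi,lambda b,g,r:((r-b)<5)&(g<150)); print(v,k,a,b.round(1).tolist()); X=plane(v,b,z,P); print(X.round(4).tolist(),X.mean(0),np.linalg.norm(X-np.roll(X,1,0),axis=1))
E
```

```text
18.45 [ 0.50487396 -0.1925238   0.11059783] [-3.14148429e+00  4.65195685e-04 -3.14141186e+00] [ 0.51529456 -0.77573998 -4.90602377]
[350.71183533 210.04974271] 1166 [[320.0, 182.0], [378.0, 182.0], [378.0, 231.0], [320.0, 231.0]]
-0.045 [[0.0434, 0.0002, -0.045], [0.0433, 0.0249, -0.045], [0.021, 0.0261, -0.045], [0.0211, 0.0001, -0.045]]
-0.05 [[0.0444, 0.0002, -0.05], [0.0444, 0.0239, -0.05], [0.0229, 0.025, -0.05], [0.023, 0.0001, -0.05]]
-0.06 [[0.0465, 0.0003, -0.06], [0.0464, 0.022, -0.06], [0.0268, 0.023, -0.06], [0.0269, 0.0002, -0.06]]
-0.065 [[0.0475, 0.0003, -0.065], [0.0475, 0.021, -0.065], [0.0288, 0.022, -0.065], [0.0288, 0.0002, -0.065]]
top [269.07303157 209.43172309] 2629 [[230.3, 243.0], [252.2, 164.2], [306.0, 179.2], [284.1, 257.9]]
[[0.4374, 0.3071, 0.029], [0.6791, 0.2533, 0.029], [0.6361, 0.0864, 0.029], [0.3978, 0.1438, 0.029]] [0.53759495 0.19763176 0.029     ] [0.16803557 0.24760836 0.17241352 0.24509807]
wrist [321.6258078 233.5621569] 14391 [[253.1, 293.9], [286.4, 149.6], [394.9, 174.6], [361.5, 319.0]]
[[0.6331, 0.0874, 0.029], [0.3999, 0.1507, 0.029], [0.4364, 0.3068, 0.029], [0.682, 0.2667, 0.029]] [0.53787016 0.20291146 0.029     ] [0.18588433 0.24161412 0.16024121 0.24888333]
```

Lifted: -4.9 N ≈ 0.5 kg with the grip steady. Next the tray pose, from the rim corners and floor holes in both views.

```bash
python3 - <<'E'
from m import *
Q=np.array([[115,40],[302,88],[226,354],[34,298]])
T=(Q+.5)/3.8+[225,160]-.5; X=plane("top",T,.029); print("top rim",X[:,:2].round(4).tolist(),X.mean(0).round(4),np.linalg.norm(X-np.roll(X,1,0),axis=1).round(3))
W,P1=ld("w1"); A=[[360,310],[258,289],[287,158],[391,184]]
X=plane("wrist",A,.029,P1); print("w1 rim",X[:,:2].round(4).tolist(),X.mean(0).round(4),np.linalg.norm(X-np.roll(X,1,0),axis=1).round(3))
H={}
for v,n,roi,s in (("top","top0",(232,165,310,255),1),("wrist","w1",(258,158,392,312),1)):
    im,P=ld(n); g=cv2.cvtColor(im,cv2.COLOR_BGR2GRAY); x0,y0,x1,y1=roi
    g=cv2.resize(g[y0:y1,x0:x1],None,fx=4,fy=4,interpolation=cv2.INTER_CUBIC)
    bh=cv2.morphologyEx(g,cv2.MORPH_BLACKHAT,np.ones((17,17)) if v=="top" else np.ones((25,25)))
    _,m=cv2.threshold(bh,22,255,0); k,l,st,c=cv2.connectedComponentsWithStats(m)
    ok=[i for i in range(1,k) if 12<st[i,4]<400 and max(st[i,2],st[i,3])<22]
    px=(c[ok]+.5)/4+[x0,y0]-.5
    X=plane(v,px,.004,P)[:,:2]; d=np.linalg.norm(X-[.538,.195],axis=1); X=X[d<.13]; H[v]=X
    r=cv2.minAreaRect(X.astype(np.float32)); print(v,len(X),"rect",r,"mean",X.mean(0))
E
```

```text
top rim [[0.6607, 0.2439], [0.6248, 0.0918], [0.4129, 0.1444], [0.4523, 0.2979]] [0.5377 0.1945 0.029 ] [0.215 0.156 0.218 0.158]
w1 rim [[0.6644, 0.2635], [0.6239, 0.0961], [0.4119, 0.1512], [0.4503, 0.302]] [0.5376 0.2032 0.029 ] [0.217 0.172 0.219 0.156]
top 118 rect ((0.5401935577392578, 0.20115460455417633), (0.1700526624917984, 0.23836186528205872), 75.92520141601562) mean [0.54323728 0.19682159]
wrist 111 rect ((0.5333355665206909, 0.1818893849849701), (0.1620989292860031, 0.24097605049610138), 75.19783782958984) mean [0.53149139 0.19730113]
```

Tray centre ≈ (0.538, 0.197), yaw ≈ -0.25, with edges 0.216 × 0.157 as expected. The battery's middle is 8 mm ahead of the TCP, so the TCP target is (0.530, 0.199) with a turn of +2.5. Carrying it across with its bottom at 0.129.

Call:
play_rows:
  moves:
    - [-1,[-0.05,0.4,0],0]
    - [-1,[-0.05,0.8,0],0]
    - [-1,[-0.05,0.9,0],0]
    - [-1,[-0.05,0.9,0],0]
    - [-1,[-0.05,0.9,0],0]
    - [-1,[-0.05,0.9,0],0]
    - [-1,[-0.05,0.9,0],0]
    - [-1,[-0.05,0.9,0],0]
    - [-1,[-0.05,0.9,0],0]
    - [-1,[-0.05,0.9,0],0]
    - [-1,[-0.05,0.8,0],0]
    - [-1,[-0.05,0.6,0],0]

```text
time: 19.8
position: [0.5275, 0.2022, 0.1099]
orientation: [3.141, -0.002, -3.139]
wrist_force: [0.3, 0.1, -3.8]
opening: 0.646
finger_force: 65.3
```

Call:
play_rows:
  moves:
    - [-1,[0,0,0],0.4]
    - [-1,[0,0,0],0.6]
    - [-1,[0,0,0],0.6]
    - [-1,[0,0,0],0.5]
    - [-1,[0,0,0],0.4]
    - [-1,[0,0,0],0]
    - [-1,[0,0,0],0]

```text
time: 20.5
position: [0.528, 0.1999, 0.1101]
orientation: [-3.141, -0.001, 2.893]
wrist_force: [0.4, -0.0, -4.4]
opening: 0.646
finger_force: 65.7
```

```bash
python3 snap.py w15; python3 - <<'E'
from m import *
t=grab_frame("top"); s=grab_frame("side"); cv2.imwrite("pics/top3.png",t); cv2.imwrite("pics/side5.png",s)
# battery tilt in hand: gray top edges of body in side view? side silhouette of label/battery
g=cv2.cvtColor(s,cv2.COLOR_BGR2GRAY); p=monitor.get_state()['position']
a=.25; u=np.array([np.cos(a),-np.sin(a),0]); v=np.array([np.sin(a),np.cos(a),0])
o=p-u*.004; o[2]=p[2]+.018
print("body bottom near edge",proj("side",[o+v*.028+u*k for k in (-.056,-.03,0,.03,.056)],pose("side")).round(1).tolist())
print("body top near edge",proj("side",[o+v*.028+u*k+[0,0,.044] for k in (-.056,-.03,0,.03,.056)],pose("side")).round(1).tolist())
for c in (302,312,322,332,342,352,362,372): print(c,g[205:265:2,c].tolist())
E
```

```text
20.5 [0.52800355 0.19988242 0.11014135] [-3.14125201e+00 -1.24611044e-03  2.89322095e+00] [ 0.35408345 -0.02939321 -4.44590786]
body bottom near edge [[365.0, 231.9], [353.3, 230.3], [340.0, 228.5], [326.9, 226.7], [315.6, 225.1]]
body top near edge [[366.4, 215.8], [354.4, 214.2], [340.8, 212.4], [327.3, 210.7], [315.7, 209.2]]
302 [160, 160, 159, 160, 161, 160, 160, 160, 160, 159, 161, 158, 141, 114, 110, 111, 116, 122, 128, 133, 113, 127, 131, 119, 141, 141, 142, 142, 133, 136]
312 [38, 40, 42, 41, 40, 44, 80, 108, 158, 159, 158, 160, 136, 93, 84, 82, 81, 73, 84, 133, 142, 139, 143, 141, 141, 142, 118, 129, 139, 117]
322 [81, 82, 94, 93, 73, 78, 80, 75, 75, 77, 126, 146, 111, 98, 84, 82, 80, 78, 76, 86, 115, 131, 122, 144, 117, 134, 142, 134, 144, 144]
332 [41, 47, 42, 45, 49, 58, 62, 63, 61, 68, 75, 99, 106, 106, 93, 83, 83, 81, 78, 74, 84, 125, 138, 143, 146, 142, 144, 140, 134, 144]
342 [37, 39, 38, 42, 44, 64, 70, 76, 84, 91, 89, 80, 106, 108, 104, 90, 82, 80, 79, 77, 85, 110, 142, 134, 139, 135, 116, 142, 126, 124]
352 [95, 102, 114, 124, 106, 90, 63, 63, 66, 68, 67, 75, 137, 148, 110, 99, 85, 82, 80, 81, 76, 71, 121, 136, 123, 142, 142, 141, 144, 144]
362 [167, 162, 150, 126, 97, 102, 78, 66, 72, 72, 73, 73, 94, 150, 159, 156, 142, 111, 108, 109, 113, 123, 138, 143, 144, 140, 142, 135, 140, 139]
372 [159, 160, 159, 160, 159, 160, 159, 161, 159, 159, 160, 160, 161, 161, 160, 160, 158, 139, 110, 109, 109, 118, 118, 118, 138, 111, 125, 135, 112, 133]
```

The held battery is level, its bottom edge within 1–2 px of prediction along its length. Lowering into the tray.

Call:
play_rows:
  moves:
    - [-1,[0,0,0.3],0]
    - [-1,[0,0,0.5],0]
    - [-1,[0,0,0.5],0]
    - [-1,[0,0,0.5],0]
    - [-1,[0,0,0.4],0]
    - [-1,[0,0,0.3],0]
    - [-1,[0,0,0.2],0]
    - [-1,[0,0,0.1],0]
    - [-1,[0,0,0],0]
    - [-1,[0,0,0],0]

```text
time: 21.65
position: [0.5294, 0.1996, -0.0006]
orientation: [3.141, 0.001, 2.892]
wrist_force: [-0.3, -0.9, -4.2]
opening: 0.648
finger_force: 65.7
```

Call:
play_rows:
  moves:
    - [-1,[0,0,0.05],0]
    - [-1,[0,0,0.05],0]
    - [-1,[0,0,0.05],0]
    - [-1,[0,0,0],0]

```text
time: 22.05
position: [0.5285, 0.1994, -0.0074]
orientation: [-3.141, -0.0, 2.892]
wrist_force: [-0.1, -0.4, -3.6]
opening: 0.653
finger_force: 65.7
```

Call:
play_rows:
  moves:
    - [-1,[0,0,0.05],0]
    - [-1,[0,0,0.05],0]
    - [-1,[0,0,0],0]

```text
time: 22.35
position: [0.5285, 0.1994, -0.0116]
orientation: [-3.141, -0.001, 2.892]
wrist_force: [0.2, 0.1, -5.3]
opening: 0.648
finger_force: 65.7
```

Call:
play_rows:
  moves:
    - [-1,[0,0,0.03],0]
    - [-1,[0,0,0],0]
    - [-1,[0,0,0],0]

```text
time: 22.65
position: [0.5288, 0.1995, -0.0124]
orientation: [3.141, -0.0, 2.892]
wrist_force: [-0.7, 0.4, -5.1]
opening: 0.649
finger_force: 65.7
```

Call:
play_rows:
  moves:
    - [-1,[0,0,0.03],0]
    - [-1,[0,0,0],0]
    - [-1,[0,0,0],0]

```text
time: 22.95
position: [0.5287, 0.1995, -0.0136]
orientation: [3.142, -0.0, 2.892]
wrist_force: [0.1, 0.4, -4.3]
opening: 0.649
finger_force: 65.7
```

Call:
play_rows:
  moves:
    - [-1,[0,0,0.02],0]
    - [-1,[0,0,0],0]
    - [-1,[0,0,0],0]

```text
time: 23.25
position: [0.5289, 0.1995, -0.0142]
orientation: [3.141, 0.0, 2.892]
wrist_force: [-0.7, -0.5, -2.8]
opening: 0.645
finger_force: 65.6
```

Call:
play_rows:
  moves:
    - [-1,[0,0,0.02],0]
    - [-1,[0,0,0],0]
    - [-1,[0,0,0],0]

```text
time: 23.55
position: [0.5289, 0.1995, -0.0142]
orientation: [3.141, 0.001, 2.892]
wrist_force: [-3.2, -0.4, 6.2]
opening: 0.644
finger_force: 66.6
```

On the floor at TCP z = -0.0142 (contact +6 N), as predicted. I'll ease a little and open.

Call:
play_rows:
  moves:
    - [-1,[0,0,-0.01],0]
    - [0.5,[0,0,0],0]
    - [0.5,[0,0,0],0]
    - [0.7,[0,0,0],0]
    - [0.8,[0,0,0],0]
    - [0.9,[0,0,0],0]
    - [1,[0,0,0],0]
    - [1,[0,0,0],0]

```text
time: 24.35
position: [0.5288, 0.1995, -0.0148]
orientation: [3.142, 0.0, 2.892]
wrist_force: [-0.9, -0.4, 0.2]
opening: 1.0
finger_force: 0.0
```

Call:
play_rows:
  moves:
    - [1,[0,0,-0.1],0]
    - [1,[0,0,-0.2],0]
    - [1,[0,0,-0.4],0]
    - [1,[0,0,-0.6],0]
    - [1,[0,0,-0.8],0]
    - [1,[0,0,-0.9],0]
    - [1,[0,0,-0.9],0]
    - [1,[0,0,-0.9],0]
    - [1,[0,0,-0.9],0]
    - [1,[0,0,-0.5],0]
    - [1,[0,0,0],0]
    - [1,[0,0,0],0]

```text
time: 25.55
position: [0.5289, 0.1995, 0.2336]
orientation: [3.141, 0.001, 2.892]
wrist_force: [-0.7, 0.2, -0.5]
opening: 1.0
finger_force: 0.0
```

```bash
python3 snap.py w16; python3 - <<'E'
from m import *
w,P=ld("w16"); 
k,b,a,_=blob(w,(250,60,400,290),lambda b,g,r:(g>143)&(b>=r-1)); print(k,a,b.round(1).tolist()); X=plane("wrist",b,.048,P); print(X.round(4).tolist(),X.mean(0))
print("sizes",np.linalg.norm(X-np.roll(X,1,0),axis=1).round(4))
t=grab_frame("top"); cv2.imwrite("pics/top4.png",t)
k,b,a,_=blob(t,(235,165,310,255),lambda b,g,r:(g>150)&(b>=r-3)); print("top",k,a,plane("top",[k],.048))
# other things: unchanged pixels outside tray/charger/arm
t0=cv2.imread("pics/top0.png"); d=cv2.absdiff(t,t0).max(2)>40
for n,(x0,y0,x1,y1) in dict(pen=(325,195,345,252),hemo=(434,188,486,222),scis=(184,184,218,238),tape=(172,152,212,190),chargerbase=(380,238,416,252)).items(): print(n,int(d[y0:y1,x0:x1].sum()))
E
```

```text
25.55 [0.52886941 0.19951211 0.23359453] [3.14099287e+00 1.05427257e-03 2.89185653e+00] [-0.68729129  0.17511982 -0.53980796]
[320.98026316 146.22368421] 456 [[303.0, 140.0], [339.0, 140.0], [339.0, 155.0], [303.0, 155.0]]
[[0.4787, 0.1907, 0.048], [0.4893, 0.2319, 0.048], [0.5064, 0.2278, 0.048], [0.4957, 0.186, 0.048]] [0.49253215 0.20907557 0.048     ]
sizes [0.0177 0.0426 0.0177 0.0431]
top [261.38554217 234.84337349] 249 [[0.46354927 0.21110188 0.048     ]]
pen 211
hemo 1
scis 1051
tape 799
chargerbase 228
```

The label sits exactly where predicted, (0.4925,0.209) at height 0.048, so the battery is flat. I'll check that the pen is unmoved (the arm hides it in the top view), then hand in.

```bash
python3 - <<'E'
from m import *
from cell import job
for n,roi in (("w1",(170,150,230,260)),("w16",(60,40,300,330))):
    w,P=ld(n); k,b,a,_=blob(w,roi,lambda b,g,r:(r>g+50)&(r>b+50)); print(n,k,a,plane("wrist",[k],.01,P).round(4))
print(monitor.get_state()['time'],monitor.get_state()['wrist_force'].round(1))
print(job.sign_off())
E
```

```text
w1 [192.63670412 186.07865169] 267 [[0.4563 0.0019 0.01  ]]
w16 [164.97765363 157.7150838 ] 358 [[0.4561 0.0023 0.01  ]]
25.65 [-0.3  0.  -0.1]
the job is handed in; nothing more can be done
None
```

The battery was released with its tab held down, drawn 34 mm back, lifted off and set flat and upright on the tray floor by 25.7 s, and the job is handed in; the pen is unmoved to within 0.5 mm and the hemostat looks undisturbed, but the arm was in the top view, so I didn't confirm the scissors and tape, which the arm never went near.

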